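# Change over the UV curing box

## Robot

A 6-joint arm with a two-finger parallel gripper is mounted at the origin on the work surface. World frame = base frame: x ahead of the robot, y to its left, z up, the work surface at z = 0. Lengths are in m, angles in rad, forces in N, time in s.
With the tool pointing down it reaches from about 0.35 to 1 m from the base axis. Payload 7.1 kg.
Tool frame: the origin (TCP) lies at the very end of the fingers, on their centre line; the grasp point (between the pads) lies 19 mm behind it; y points along the fingers, x is the direction in which the jaws open and shut, and the axes are right-handed (so a half turn about y gives the same grasp; the last joint's range is limited). The gripper opens to 85 mm and grips with 20 to 120 N. Pads are 22 mm wide; open, the fingers measure 114 mm over their backs; the gripper's body (76 mm by 85 mm) begins 54 mm behind the grasp point. The pads swing forward as they close: fully open they stand 13 mm farther back than shut.
Start: joints at [1.103, 0.423, 1.63, -0, 1.089, -0.019], TCP at [0.271, 0.563, 0.231] pointing down, gripper open.
Joint ranges: [-3, 3], [-0.9, 2.11], [0.09, 2.58], [-1.31, 4.45], [0.11, 2.69], [-2.54, 2.54]. Speed limits (rad/s): [2.39, 2.39, 3.01, 3.14, 3.14, 3.14].

## Interface

Orientations are given as [roll, pitch, yaw] about the fixed x, y, z axes, in that order (R = Rz(yaw) Ry(pitch) Rx(roll)).
In Python, from cell import sensors, vision, workorder, finder gives the robot as it stands. The module is installed in compiled form; this text tells all that it offers.
- The arm moves only by the tool drive_tool, never from a script. Its argument "plan" is a list that holds one entry, the list of rows, each a list of 6 numbers: the shift along the tool's x, y, z in units of 30 mm (1.0 is 30 mm), then the turn, a rotation vector about the tool's x, y, z in degrees. A call has 1 to 12 rows; each row shifts and turns the pose as measured when the row begins, along the tool's axes as they then stand; what a row does not reach is not made up. A row lasts 1/8 s, in which the tool goes at most 62.5 mm and 10.7 degrees, less where a joint would pass 70% of its speed; a pose out of reach is approached as far as the arm can. A call is refused whole if a number of a shift passes 1 or a number of a turn 10.7, either way. A call with a gripper value outside its range is refused whole. "claw" is the finger opening in mm, from 0 to 85.4, set as the call begins (left out, the last holds). The fingers move at their own pace and stop on an object; the grip force is fixed at half the most. Time passes only in rows, so rows that do not move let the fingers close. It gives the time, the measured TCP pose, the force and the opening at its end, in the units of the state.
- sensors.state(): the state, without advancing time (a new reading comes with each control period).
- vision.grab_frame(name): name is "scene" or "top"; returns (picture, depth): 384x512x3 uint8, red, green, blue; 384x512 float32, m along the optical axis (not along the pixel's ray), 0 where there is no reading.
- vision.get_calibration(name): a dict with "intrinsics" (3x3 intrinsics, pixels), "R" (3x3) and "t" (3): a world point X has camera coordinates R X + t. Camera axes: x right, y down, z forward; pixel columns grow to the right and rows downward; lengths in m; the calibration is good to about 2 mm. A picture is of the moment at which its call begins. get_calibration takes no time and is no camera call.
- workorder.job_done(): hands the job in, once; it reports no verdict.
Trained networks look in the newest picture that a camera, given by its name, has taken for a name from the list of things; names that differ only in an ending like _2 or _b are one class to them, and where a whole thing is asked for, a point or a joint stands for the part that bears it (a point fixed in the world has none). Each returns a list of dicts, best first, with "conf" (0 to 1); they miss things now and then, are a little off and sometimes report something else, mostly with a low value. They report only what shows in the picture. A call takes as long as a camera call. They do not tell look-alikes from the thing itself.
- finder.recognise(name, camera): "bbox" ([centre column, centre row, width, height] in pixels, round what is visible of it).
- finder.regions_of(name, camera): "region" (384x512 bool, what is visible of it) and "bbox" ([centre column, centre row, width, height] in pixels, round what is visible of it).
- finder.mark_of(name, camera): "at" ([row, column] in pixels: a listed point, or the origin of a listed thing).
The state is a dict: "clock": time; "joints": joint angles; "joint_velocities": joint speeds; "tau": joint torques, N m; "position": TCP position; "orientation": TCP orientation; "contact_force": force on the tool from outside, world axes, zero at the start; "wrist_torque": the same for the moment, N m; "opening": finger opening in m.
Only numpy, scipy, OpenCV 4.12 (cv2) and the standard library are available. Lean on these libraries where they do the work, as an engineer would, in place of code of your own. Each camera call takes 0.05 s, during which the arm holds its last target.

## Task

Change over the UV curing box: turn its dial to off, open the amber lid, lay the finished fan plates from its turntable flat in the grey parts tray, and lay every fresh plate from the bench flat on the turntable, side by side and wholly on it. Then shut the lid fully and set the dial to the two-dot mark. The dial must stay at off whenever the lid is open, and the bottle, scraper and trophy stay where they are.

Things in the scene. Friction and masses are not known exactly. Their poses are not given: they have to be found in the camera images.
- cure_box: white UV curing box, fixed; origin at bench level under the chamber's middle; x to the rear (hinge), y left, z up. Chamber outside 206 x 206 mm, inside 190 x 190 (walls 8), open at the top; floor 35 mm, rim 75 mm above the bench, nothing hangs under the lid. On its right (y -103 to -183 mm) a control deck 206 mm long in x, also 75 mm high, carries the dial.
- turntable (a point): centre of the round aluminium turntable, radius 85 mm, flush with the chamber floor (35 mm above the bench); its motor holds it, it does not turn by hand. Axes as cure_box.
- dial (a joint): mode dial, rad, growing clockwise seen from above. Clicks every 40 degrees; let go, it springs to the nearest click (0.06 N m turns it past one): 0 = off (hollow ring mark; pointer towards cure_box +x), 0.698 = one dot, 1.396 = two dots, 2.094 = three dots; end stops just beyond off and three dots. Lamp on at every dotted mark. Starts near one or two dots.
- dial_grip (a point): grip point of the dial on its vertical axis, 103 mm above the bench, at cure_box x -20, y -143 mm. Black bar knob: bar 44 mm long, 11 mm wide, from 82 to 110 mm above the bench, on a round skirt 48 mm across whose top is 82 mm above the bench. Site x runs along the bar to the white pointer end, z up.
- lid (a joint): angle of the curing box's lid, rad: 0 = shut, grows as the front edge rises, stop at 1.75 (just past upright). Its friction hinge keeps it wherever it is left; about 4 to 5 N at the handle moves it.
- lid_handle (a point): middle of the lid's handle: round bar, 10 mm diameter, 100 mm long, parallel to cure_box y, on two thin posts 90 mm apart; its axis is 35 mm off the lid's outer face, 22 mm in from the front edge. Lid shut: at cure_box x -81 mm, 120 mm above the bench. The lid is an amber window in a grey frame, 206 x 206 x 10 mm, 0.3 kg.
- lid_hinge (a point): middle of the lid's hinge axis, at cure_box x +103 mm, 75 mm above the bench, axis along cure_box y. From it the handle axis is 184 mm towards the front and 45 mm up when the lid is shut.
- tray: grey plastic parts tray for finished plates, loose, 0.45 kg: 190 x 150 mm (x by y), 25 mm high, walls 4 mm, floor 4 mm thick, open at the top. Origin: centre of its underside, z up.
- bottle: bystander: white bottle with blue cap, 64 mm diameter, 170 mm high, standing behind and to the left; origin at the centre of its foot
- scraper: bystander: print scraper 200 mm long lying on the bench at the rear left; origin under its middle
- trophy: bystander: failed print kept as a trophy, yellow blob on a black foot 100 x 130 mm, 120 mm high, at the rear right; origin at the centre of its foot
- fresh_1: fresh plate (three or all four are there; None if absent), at the start on the bench left of the curing box, on a paper-thin dark mat: printed fan plate, all alike: yellow plastic, 40 x 40 x 6 mm, round 24 mm opening in the middle (looks only: solid to the touch), 12 to 21 g. Origin: its very centre, 3 mm above what it lies on; x, y along its edges, z through its thickness
- fresh_2: fresh plate (three or all four are there; None if absent), at the start on the bench left of the curing box, on a paper-thin dark mat: printed fan plate, all alike: yellow plastic, 40 x 40 x 6 mm, round 24 mm opening in the middle (looks only: solid to the touch), 12 to 21 g. Origin: its very centre, 3 mm above what it lies on; x, y along its edges, z through its thickness
- fresh_3: fresh plate (three or all four are there; None if absent), at the start on the bench left of the curing box, on a paper-thin dark mat: printed fan plate, all alike: yellow plastic, 40 x 40 x 6 mm, round 24 mm opening in the middle (looks only: solid to the touch), 12 to 21 g. Origin: its very centre, 3 mm above what it lies on; x, y along its edges, z through its thickness
- fresh_4: fresh plate (three or all four are there; None if absent), at the start on the bench left of the curing box, on a paper-thin dark mat: printed fan plate, all alike: yellow plastic, 40 x 40 x 6 mm, round 24 mm opening in the middle (looks only: solid to the touch), 12 to 21 g. Origin: its very centre, 3 mm above what it lies on; x, y along its edges, z through its thickness
- cured_1: finished plate (one or two are there; None if absent), lying on the turntable under the shut lid at the start: printed fan plate, all alike: yellow plastic, 40 x 40 x 6 mm, round 24 mm opening in the middle (looks only: solid to the touch), 12 to 21 g. Origin: its very centre, 3 mm above what it lies on; x, y along its edges, z through its thickness
- cured_2: finished plate (one or two are there; None if absent), lying on the turntable under the shut lid at the start: printed fan plate, all alike: yellow plastic, 40 x 40 x 6 mm, round 24 mm opening in the middle (looks only: solid to the touch), 12 to 21 g. Origin: its very centre, 3 mm above what it lies on; x, y along its edges, z through its thickness
There are look-alikes about, which are no part of the job. Several things look just like the tray: the one meant starts farthest to the robot's right. What is shaped like the fresh_3 but purple is not meant.

How it is judged:
By the outcome, as a careful person would: the job done as asked, in the order asked, and still so for the second after the job is handed in, with the robot touching nothing.
Of fresh_1, fresh_2, fresh_3, fresh_4 only 3 to 4 are there at a start; the rules pass over those that are not, and their reading is None.
Of cured_1, cured_2 only 1 to 2 are there at a start; the rules pass over those that are not, and their reading is None.
At some moment in a run one of fresh_1, fresh_2, fresh_3, fresh_4 may be knocked a few centimetres aside while the robot is not near it.
Once in a run the grip may slacken for a moment while it holds something.
It also fails if it takes over 210 s, if anything falls off the work surface, if the arm or the gripper's body presses on something with over 40 N, if the wrist force passes 120 N, or if a joint passes its speed limit or range.

## Working session

There is one attempt and no reset: what is moved stays moved. The work goes in short steps, Python scripts to look and compute and a tool call to move; the robot and the scene stay as the last step left them, time stands still between calls to the robot, and variables do not carry over. Pictures are saved under pics/ and viewed, and the job is handed in when it is done.

Besides the shell and the picture viewer there is one more tool, called after "Call:" by a JSON object that holds its "fn" and its "kwargs". drive_tool: Moves the arm, as the interface text tells. Its arguments: {"type":"object","properties":{"plan":{"type":"array"},"claw":{"type":"number"}},"required":["plan"]}

```bash
ls; mkdir -p pics; cat > look.py <<'E'
import sys,cv2,numpy as np
from cell import sensors,vision
def save(name,fn):
    p,d=vision.grab_frame(name); cv2.imwrite('pics/'+fn,cv2.resize(p[:,:,::-1],(800,600),interpolation=cv2.INTER_CUBIC)); np.savez('pics/'+fn+'.npz',p=p,d=d); return p,d
E
python3 - <<'E'
from look import *
save('scene','s0.png');save('top','t0.png')
print(sensors.state())
for n in('scene','top'): print(vision.get_calibration(n))
E
```

```text
pics
{'clock': 0.1, 'joints': array([ 1.10299158e+00,  4.23789394e-01,  1.63060660e+00,  2.89987380e-07,
        1.08859261e+00, -1.90096178e-02]), 'joint_velocities': array([-0.00072272,  0.00044448, -0.00255731, -0.00020359, -0.00015463,
        0.00043484]), 'tau': array([-1.23428785e-03, -5.58419466e+01, -2.82443047e+01, -2.09849745e-04,
        3.12116295e-03, -2.57844476e-05]), 'position': array([0.27093625, 0.56267751, 0.23061057]), 'orientation': array([-1.57076954e+00,  1.39568745e-03,  1.12200108e+00]), 'contact_force': array([ 0.02501815,  0.93419214, -0.32971966]), 'wrist_torque': array([0.00128455, 0.01092027, 0.01087865]), 'opening': 0.08522989513473414}
{'intrinsics': array([[409.02015361,   0.        , 255.17472428],
       [  0.        , 409.02015361, 189.03839283],
       [  0.        ,   0.        ,   1.        ]]), 'R': array([[-0.82307207,  0.56785584, -0.00959786],
       [ 0.42818718,  0.60935156, -0.6673428 ],
       [-0.37310604, -0.5533809 , -0.74468884]]), 't': array([ 0.40026097, -0.16969132,  1.43317979])}
{'intrinsics': array([[449.75795753,   0.        , 255.38454892],
       [  0.        , 449.75795753, 191.33726607],
       [  0.        ,   0.        ,   1.        ]]), 'R': array([[ 0.02213216, -0.99975219, -0.00239338],
       [-0.98483209, -0.02138966, -0.17218666],
       [ 0.1720928 ,  0.00616795, -0.98506143]]), 't': array([0.02795992, 0.52858342, 1.3662838 ])}
```

View pics/s0.png

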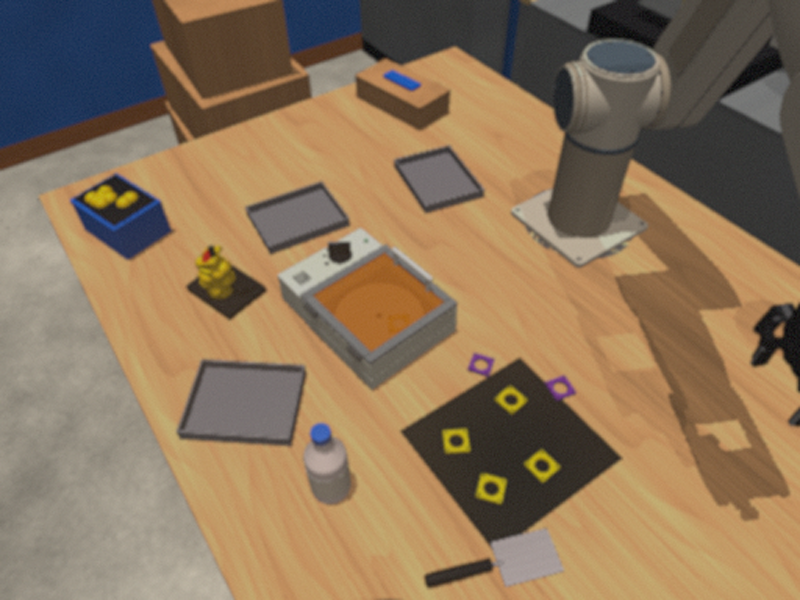

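View pics/t0.png

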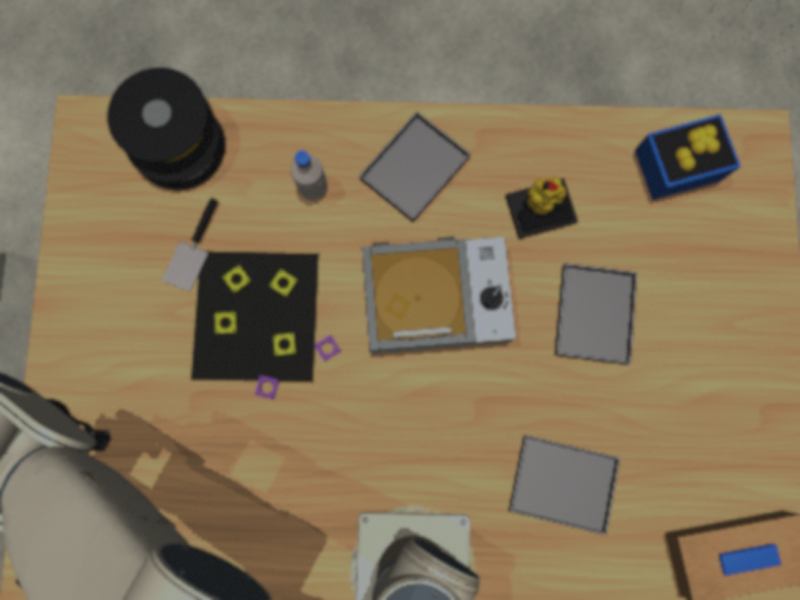

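Both views show four yellow fresh plates on the mat, two purple decoys, and one cured plate under the lid (top, about 398,305). There are three trays. The rightmost in the top view is at about (595,312), with the lower one close to it at (563,483). Next I'll measure positions.

```bash
cat >> look.py <<'E'
cal={n:vision.get_calibration(n) for n in('scene','top')}
def ray(n,uv,z):
    c=cal[n];K,R,t=c['intrinsics'],c['R'],c['t']
    d=R.T@np.linalg.solve(K,np.array([uv[0],uv[1],1.]));o=-R.T@t
    return o+d*(z-o[2])/d[2]
def proj(n,X):
    c=cal[n];x=c['intrinsics']@(c['R']@np.array(X)+c['t']);return x[:2]/x[2]
def cloud(n,d):
    c=cal[n];h,w=d.shape;v,u=np.mgrid[:h,:w]
    pc=np.stack([(u)*d,(v)*d,d],-1)@np.linalg.inv(c['intrinsics']).T
    X=(pc-c['t'])@c['R']; X[d==0]=np.nan; return X
def yellow(n,p,z=0.006,amin=25,lo=(22,120,100),hi=(36,255,255)):
    hsv=cv2.cvtColor(p,cv2.COLOR_RGB2HSV);m=cv2.inRange(hsv,lo,hi)
    return blobs(n,m,z,amin)
def blobs(n,m,z,amin=25):
    out=[]
    cs,_=cv2.findContours(m,cv2.RETR_EXTERNAL,cv2.CHAIN_APPROX_NONE)
    for c in cs:
        if len(c)<12: continue
        pts=np.array([ray(n,q[0],z)[:2] for q in c],np.float32)
        (cx,cy),(w,h),a=cv2.minAreaRect(pts)
        out.append((cx,cy,w,h,a,c[:,0].mean(0)))
    return out
E
python3 - <<'E'
from look import *
from cell import finder
for n,f in(('scene','s0.png'),('top','t0.png')):
    z=np.load('pics/%s.npz'%f);p=z['p'];d=z['d']
    print(n)
    for o in yellow(n,p): print(np.round(o[:5],4),np.round(o[5]))
    for nm in('tray','fresh_1','cured_1','turntable','dial_grip','lid_handle','lid_hinge','cure_box'):
        try:
            r=finder.mark_of(nm,n)
            zz={'dial_grip':.103,'lid_handle':.12,'lid_hinge':.075,'turntable':.035,'fresh_1':.003,'cured_1':.038}.get(nm,0)
            print(nm,[(round(q['conf'],2),np.round(q['at'],1),np.round(ray(n,q['at'][::-1],zz)[:2],4)) for q in r])
        except Exception as e: print(nm,e)
E
```

```text
scene
[ 0.5718  0.3789  0.0452  0.0435 38.1146] [314. 312.]
[0.4797 0.3961 0.044  0.0439 3.5654] [347. 298.]
[5.65600e-01 2.81200e-01 4.35000e-02 4.41000e-02 5.51034e+01] [292. 282.]
[0.4377 0.2729 0.046  0.0438 9.2569] [327. 255.]
[ 7.36700e-01 -3.13300e-01  1.46800e-01  6.94000e-02  8.46389e+01] [137. 173.]
[ 0.8379 -0.6792  0.0747  0.1224 36.3416] [ 71. 126.]
tray [(0.92, array([137.5, 186.5]), array([ 0.517 , -0.3854])), (0.74, array([116.3, 280.5]), array([ 0.1722, -0.2886])), (0.58, array([258.4, 157.3]), array([0.8209, 0.0132]))]
fresh_1 [(0.77, array([296.7, 345. ]), array([0.4802, 0.3915])), (0.62, array([234.9, 309.1]), array([0.4324, 0.192 ])), (0.58, array([281.9, 292.4]), array([0.5634, 0.2824])), (0.58, array([249. , 360.6]), array([0.3464, 0.3102])), (0.49, array([257.7, 327.4]), array([0.4401, 0.279 ])), (0.46, array([313.4, 315.6]), array([0.5701, 0.3832]))]
cured_1 []
turntable [(0.75, array([204.1, 240.6]), array([0.5431, 0.0077])), (0.65, array([365.8, 312.6]), array([0.666 , 0.4816]))]
dial_grip [(0.73, array([299. , 343.4]), array([0.5348, 0.4227])), (0.64, arra
[... 870 characters left out ...]
543, 0.2805])), (0.56, array([203.6, 142.1]), array([0.4873, 0.404 ])), (0.55, array([245.3, 170.5]), array([0.3558, 0.3051])), (0.52, array([177.7, 154.3]), array([0.5732, 0.3698])), (0.44, array([216.8, 183.8]), array([0.4475, 0.2674])), (0.41, array([218.8, 208.5]), array([0.4428, 0.188 ]))]
cured_1 []
turntable [(0.18, array([155.2, 123.9]), array([0.6384, 0.4644]))]
dial_grip [(0.44, array([189.2, 315.7]), array([ 0.5283, -0.1423]))]
lid_handle [(0.6, array([211.3, 271.2]), array([ 0.4562, -0.0089])), (0.49, array([177.3, 151.4]), array([0.5507, 0.3509]))]
lid_hinge [(0.67, array([158.5, 264.3]), array([0.6271, 0.0139]))]
cure_box [(0.75, array([194.7, 267.3]), array([0.5256, 0.001 ]))]
```

```bash
python3 - <<'E'
from look import *
for n,f in(('scene','s0.png'),('top','t0.png')):
    z=np.load('pics/%s.npz'%f);p=z['p'];d=z['d'];X=cloud(n,d)
    r=(X[...,0]>.35)&(X[...,0]<.72)&(X[...,1]>-.27)&(X[...,1]<.2)
    m=r&(X[...,2]>.068)&(X[...,2]<.095)
    m=cv2.morphologyEx(m.astype(np.uint8),cv2.MORPH_OPEN,np.ones((3,3)))>0
    pts=X[m][:,:2].astype(np.float32)
    print(n,m.sum(),cv2.minAreaRect(pts),np.percentile(X[m][:,2],[5,50,95]))
    k=r&(X[...,2]>.1)
    print('high',X[k].mean(0),k.sum())
    # handle
    h=k&(X[...,0]<.49)&(X[...,1]>-.08)
    if h.sum()>5:
        q=X[h];print('handle',h.sum(),q.mean(0),cv2.minAreaRect(q[:,:2].astype(np.float32)))
    h=k&(X[...,1]<-.1)
    if h.sum()>5:
        q=X[h];print('dial',h.sum(),q.mean(0),cv2.minAreaRect(q[:,:2].astype(np.float32)))
    # tray
    g=(X[...,0]>.36)&(X[...,0]<.66)&(X[...,1]>-.52)&(X[...,1]<-.24)&(X[...,2]>.016)&(X[...,2]<.035)
    print('tray',g.sum(),cv2.minAreaRect(X[g][:,:2].astype(np.float32)))
    s=(X[...,0]>.3)&(X[...,0]<.7)&(X[...,1]>.25)&(X[...,1]<.45); print('bench z',np.nanmedian(X[s][:,2]))
    x0,y0={'scene':(150,130),'top':(210,130)}[n]
    cv2.imwrite(f'pics/c_{n}.png',cv2.resize(p[y0:y0+130,x0:x0+170,::-1],None,fx=4.6,fy=4.6,interpolation=cv2.INTER_CUBIC))
E
```

```text
scene 5191 ((0.5424488186836243, -0.03434781730175018), (0.2152634710073471, 0.28900033235549927), 6.1118574142456055) [0.0722637  0.08218198 0.08618773]
high [ 0.48031781 -0.0470296   0.11581899] 195
handle 130 [ 0.45534314 -0.00194073  0.12050022] ((0.4544575810432434, -0.0025745294988155365), (0.010620704852044582, 0.10677050054073334), 5.794987678527832)
dial 65 [ 0.53026716 -0.13720735  0.10645654] ((0.5296558737754822, -0.1383437216281891), (0.013324150815606117, 0.0429224967956543), 60.30430221557617)
tray 323 ((0.5133301019668579, -0.361012727022171), (0.1593102514743805, 0.19149190187454224), 84.24392700195312)
bench z -0.00034566058381559815
top 5974 ((0.5410047173500061, -0.03611092269420624), (0.21392178535461426, 0.2865578532218933), 5.992403030395508) [0.07338178 0.08360944 0.08933743]
high [ 0.47532674 -0.04674203  0.12047058] 183
handle 127 [ 0.45232705 -0.00551981  0.12505736] ((0.45253193378448486, -0.005285989493131638), (0.01060166209936142, 0.10673152655363083), 5.858369827270508)
dial 56 [ 0.52748674 -0.14022812  0.11006842] ((0.5285295844078064, -0.14100956916809082), (0.01076856255531311, 0.04484548419713974), 55.32917404174805)
tray 376 ((0.5124714374542236, -0.3625544607639313), (0.15166717767715454, 0.1903054565191269), 84.01017761230469)
bench z 0.0018687831009684378
```

View pics/c_top.png

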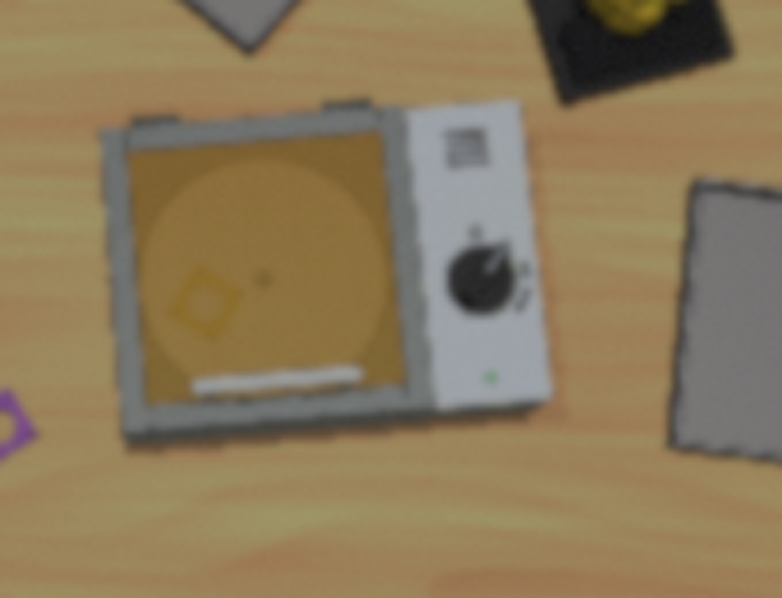

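View pics/c_scene.png

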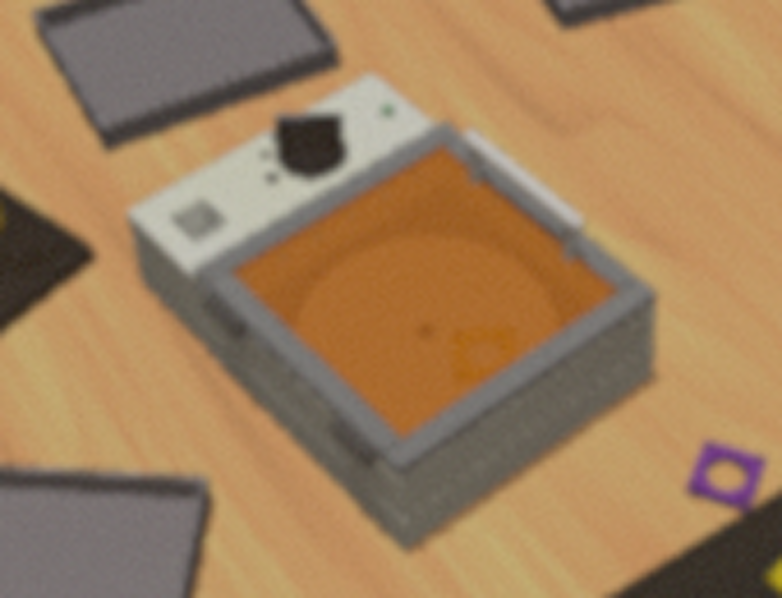

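Findings: the box origin is at about (0.534, 0.0045) with yaw 5.9°. The dial sits at one dot. The right tray is centred at (0.513, -0.362) with yaw about -6°. Four fresh plates are present, and one finished plate is visible. Next is a move-planning helper.

```bash
cat > plan.py <<'E'
import sys,numpy as np
from scipy.spatial.transform import Rotation as Ro
from cell import sensors
O=np.array([0.534,0.0045]);YB=np.radians(5.9)
def box(x,y,z): c,s=np.cos(YB),np.sin(YB); return [O[0]+c*x-s*y,O[1]+s*x+c*y,z]
def Rd(yaw,tilt=0): return Ro.from_euler('z',yaw)*Ro.from_euler('y',tilt)*Ro.from_euler('x',-np.pi/2)
def cur(): 
    s=sensors.state(); return np.array(s['position']),Ro.from_euler('xyz',s['orientation'])
def seg(p,R,tp,tR,minN=1):
    rel=R.inv()*tR; w=rel.as_rotvec(); pr=R.inv().apply(np.array(tp)-p)
    for N in range(minN,60):
        Rs=Ro.from_rotvec(w/N); S=sum((Ro.from_rotvec(w*k/N).as_matrix() for k in range(N)))
        x=np.linalg.solve(S,pr)/0.03; t=np.degrees(w)/N
        if abs(x).max()<=.97 and abs(t).max()<=10.2: return N,[round(float(v),3) for v in np.r_[x,t]]
def route(*wps):
    """wps: (pos,yaw_deg or None[,minN])"""
    p,R=cur(); print('now',np.round(p,4),'yaw',round(float(np.degrees(np.arctan2(*R.as_matrix()[1::-1,0]))),2))
    yaw=np.degrees(np.arctan2(*R.as_matrix()[1::-1,0]))
    for w in wps:
        tp=np.array(w[0]); 
        if w[1] is not None: yaw=w[1]
        tR=Rd(np.radians(yaw)); mn=w[2] if len(w)>2 else 1
        N,r=seg(p,R,tp,tR,mn); print('x',N,r); p,R=tp,tR
E
python3 - <<'E'
from plan import *
d=box(-.02,-.143,0)
print(d)
route(([.36,.35,.25],None),([d[0],d[1],.2],55),([d[0],d[1],.135],55),([d[0],d[1],.089],55))
E
```

```text
[np.float64(0.5288052764182328), np.float64(-0.13979835358350085), 0]
now [0.2711 0.5631 0.2314] yaw 64.29
x 6 [-0.853, -0.104, -0.959, -0.0, 0.0, 0.001]
x 14 [-0.809, 0.119, -0.933, -0.0, 0.663, 0.0]
x 3 [0.0, 0.722, -0.0, 0.0, 0.0, 0.0]
x 2 [0.0, 0.767, -0.0, 0.0, 0.0, 0.0]
```

Call:
{"fn": "drive_tool", "kwargs": {"plan": [[[-0.85,-0.1,-0.96,0,0,0],[-0.85,-0.1,-0.96,0,0,0],[-0.85,-0.1,-0.96,0,0,0],[-0.85,-0.1,-0.96,0,0,0],[-0.85,-0.1,-0.96,0,0,0],[-0.85,-0.1,-0.96,0,0,0],[-0.81,0.12,-0.93,0,0.66,0],[-0.81,0.12,-0.93,0,0.66,0],[-0.81,0.12,-0.93,0,0.66,0],[-0.81,0.12,-0.93,0,0.66,0],[-0.81,0.12,-0.93,0,0.66,0],[-0.81,0.12,-0.93,0,0.66,0]]], "claw": 40}}

```text
clock: 2.4
position: [0.448, 0.1343, 0.2293]
orientation: [-1.574, -0.006, 1.056]
contact_force: [0.1, 0.4, -0.3]
opening: 0.0397
```

```bash
python3 - <<'E'
from plan import *
d=box(-.02,-.143,0)
route(([d[0],d[1],.2],55),([d[0],d[1],.135],55),([d[0],d[1],.089],55))
E
```

```text
now [0.448  0.1343 0.2293] yaw 60.49
x 8 [-0.792, 0.121, -0.89, 0.021, 0.686, 0.047]
x 3 [0.0, 0.722, -0.0, 0.0, 0.0, 0.0]
x 2 [0.0, 0.767, -0.0, 0.0, 0.0, 0.0]
```

Call:
{"fn": "drive_tool", "kwargs": {"plan": [[[-0.79,0.12,-0.89,0,0.69,0],[-0.79,0.12,-0.89,0,0.69,0],[-0.79,0.12,-0.89,0,0.69,0],[-0.79,0.12,-0.89,0,0.69,0],[-0.79,0.12,-0.89,0,0.69,0],[-0.79,0.12,-0.89,0,0.69,0],[-0.79,0.12,-0.89,0,0.69,0],[-0.79,0.12,-0.89,0,0.69,0]]]}}

```text
clock: 3.4
position: [0.5321, -0.1493, 0.2006]
orientation: [-1.577, -0.009, 0.956]
contact_force: [-0.1, -0.1, -0.9]
opening: 0.0403
```

```bash
python3 - <<'E'
from plan import *
from look import save
d=box(-.02,-.143,0)
route(([d[0],d[1],.14],55),([d[0],d[1],.089],55))
save('scene','s1.png')
E
```

```text
now [ 0.5321 -0.1493  0.2006] yaw 54.75
x 3 [0.061, 0.673, 0.094, 0.117, -0.084, 0.177]
x 2 [0.0, 0.85, -0.0, 0.0, 0.0, 0.0]
```

View pics/s1.png

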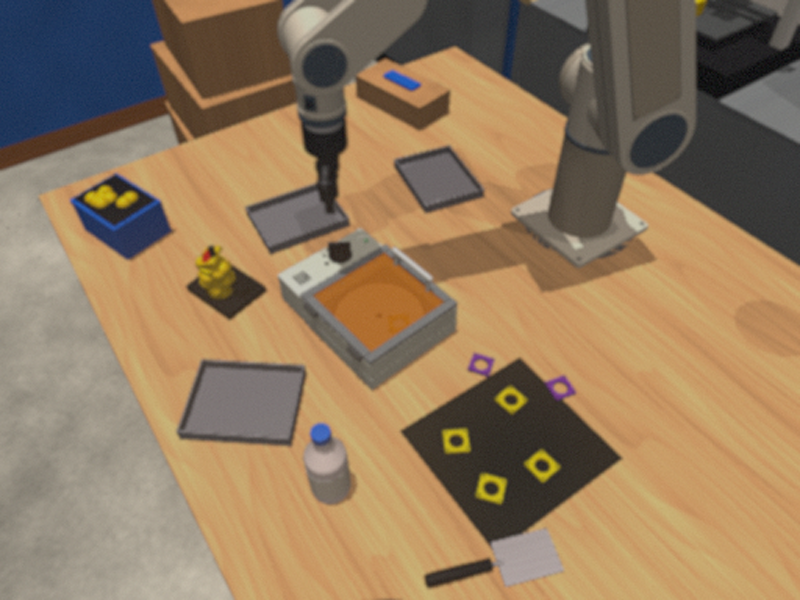

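The gripper hovers above the dial (knob at about 340,250), the scene is otherwise unchanged, and the arm overran by about 1 cm. I'll descend with correction.

Call:
{"fn": "drive_tool", "kwargs": {"plan": [[[0.06,0.67,0.09,0.1,0,0.2],[0.06,0.67,0.09,0.1,0,0.2],[0.06,0.67,0.09,0.1,0,0.2],[0,0,0,0,0,0]]]}}

```text
clock: 3.95
position: [0.5311, -0.1455, 0.1391]
orientation: [-1.576, 0.002, 0.951]
contact_force: [0.1, -0.4, -0.3]
opening: 0.0396
```

```bash
python3 - <<'E'
from plan import *
d=box(-.02,-.143,0)
route(([d[0],d[1],.089],55,3))
E
```

```text
now [ 0.5311 -0.1455  0.1391] yaw 54.46
x 3 [0.037, 0.557, 0.059, 0.093, -0.179, -0.034]
```

Call:
{"fn": "drive_tool", "kwargs": {"plan": [[[0.06,0.56,0.08,0.1,-0.2,0],[0.05,0.56,0.07,0.1,-0.2,0],[0.03,0.54,0.05,0.1,-0.2,0],[0,0,0,0,0,0]]]}}

```text
clock: 4.45
position: [0.5294, -0.1384, 0.0872]
orientation: [-1.572, 0.001, 0.962]
contact_force: [-0.2, -0.3, -0.0]
opening: 0.0397
```

```bash
python3 - <<'E'
from plan import *
from look import save
d=box(-.02,-.143,0)
route(([d[0],d[1],.089],55,1))
p,_=save('scene','s2.png')
import cv2
cv2.imwrite('pics/s2c.png',cv2.resize(p[100:210,150:300,::-1],None,fx=5,fy=5,interpolation=cv2.INTER_CUBIC))
E
```

```text
now [ 0.5294 -0.1384  0.0872] yaw 55.12
x 1 [-0.051, -0.058, -0.01, 0.068, 0.12, -0.062]
```

View pics/s2c.png

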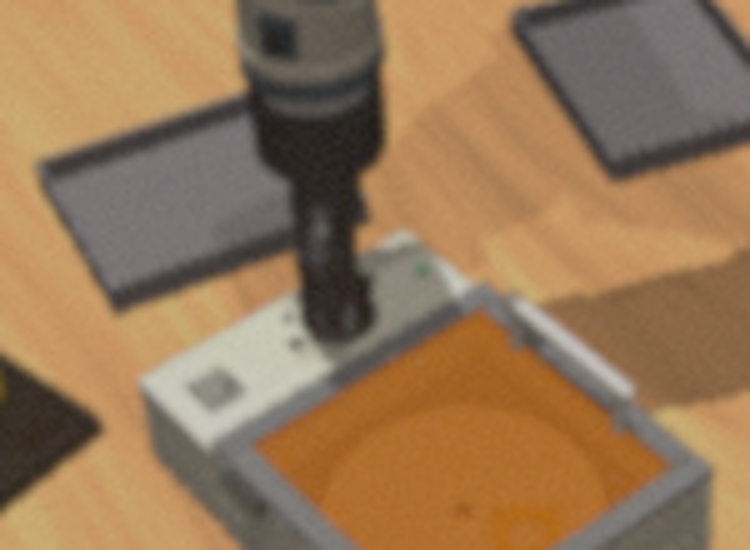

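The fingers straddle the knob. I'll close on it.

Call:
{"fn": "drive_tool", "kwargs": {"plan": [[[0,0,0,0,0,0],[0,0,0,0,0,0],[0,0,0,0,0,0],[0,0,0,0,0,0]]], "claw": 5}}

```text
clock: 5.0
position: [0.5283, -0.1416, 0.0887]
orientation: [-1.573, 0.005, 0.963]
contact_force: [1.5, 1.5, -6.4]
opening: 0.0099
```

Call:
{"fn": "drive_tool", "kwargs": {"plan": [[[0,0,0,0,-7,0],[0,0,0,0,-7,0],[0,0,0,0,-7,0],[0,0,0,0,-7,0],[0,0,0,0,-7,0],[0,0,0,0,-5,0],[0,0,0,0,0,0]]]}}

```text
clock: 5.88
position: [0.5281, -0.1418, 0.0887]
orientation: [-1.568, 0.007, 1.685]
contact_force: [-0.4, -1.9, -4.9]
opening: 0.0096
```

Call:
{"fn": "drive_tool", "kwargs": {"plan": [[[0,0,0,0,0,0],[0,0,0,0,0,0],[0,0,0,0,0,0],[0,-0.6,0,0,0,0],[0,-0.9,0,0,0,0],[0,-0.9,0,0,0,0],[0,-0.9,0,0,0,0],[0,0,0,0,0,0]]], "claw": 40}}

```text
clock: 6.88
position: [0.5302, -0.141, 0.1969]
orientation: [-1.574, 0.009, 1.681]
contact_force: [0.5, 0.5, 0.0]
opening: 0.0396
```

```bash
python3 - <<'E'
from plan import *
from look import *
h=box(-.081,0,0); print(h)
route(([h[0],h[1],.21],5.9),([h[0],h[1],.107],5.9))
p,_=save('scene','s3.png')
cv2.imwrite('pics/s3c.png',cv2.resize(p[100:210,150:300,::-1],None,fx=5,fy=5,interpolation=cv2.INTER_CUBIC))
E
```

```text
[np.float64(0.4534290718135089), np.float64(-0.003826195479766992), 0]
now [ 0.5302 -0.141   0.1969] yaw 96.3
x 9 [0.292, -0.051, 0.576, 0.059, 10.044, -0.028]
x 4 [0.0, 0.858, -0.0, 0.0, 0.0, 0.0]
```

View pics/s3c.png

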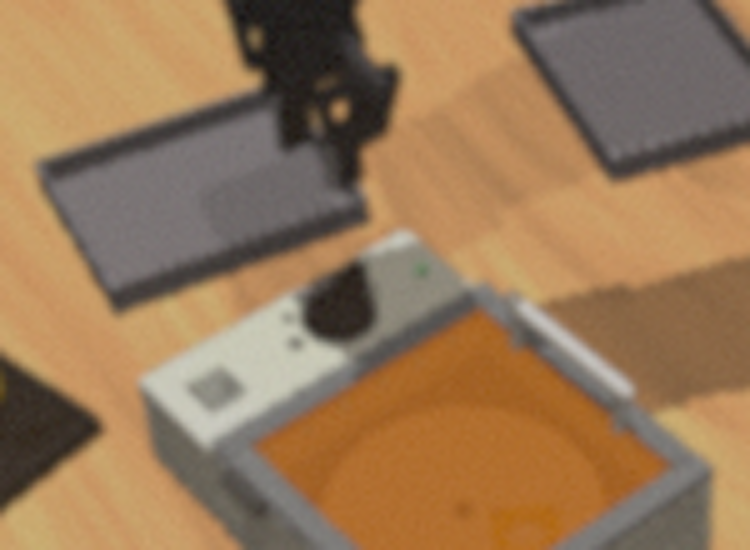

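The knob bar now looks aligned with the box's x axis. I'll confirm with depth before touching the lid.

```bash
python3 - <<'E'
from look import *
z=np.load('pics/s3.png.npz');X=cloud('scene',z['d'])
k=(X[...,2]>.098)&(X[...,2]<.118)&(abs(X[...,0]-.529)<.035)&(abs(X[...,1]+.14)<.035)
print(k.sum(),cv2.minAreaRect(X[k][:,:2].astype(np.float32)))
E
```

```text
66 ((0.5299445390701294, -0.1390184760093689), (0.04417205601930618, 0.015883419662714005), 2.2277307510375977)
```

Call:
{"fn": "drive_tool", "kwargs": {"plan": [[[0.29,-0.05,0.58,0,10,0],[0.29,-0.05,0.58,0,10,0],[0.29,-0.05,0.58,0,10,0],[0.29,-0.05,0.58,0,10,0],[0.29,-0.05,0.58,0,10,0],[0.29,-0.05,0.58,0,10,0],[0.29,-0.05,0.58,0,10,0],[0.29,-0.05,0.58,0,10,0],[0.29,-0.05,0.58,0,10,0],[0,0,0,0,0,0]]]}}

```text
clock: 8.18
position: [0.4453, 0.0017, 0.2021]
orientation: [-1.576, 0.013, 0.058]
contact_force: [-0.3, -1.4, -0.3]
opening: 0.04
```

```bash
python3 - <<'E'
from plan import *
from look import *
h=box(-.081,0,0)
route(([h[0],h[1],.15],5.9),([h[0],h[1],.109],5.9))
p,_=save('top','t1.png')
E
```

```text
now [0.4453 0.0017 0.2021] yaw 3.3
x 2 [0.138, 0.867, -0.099, 0.131, -1.297, -0.376]
x 2 [0.0, 0.683, -0.0, 0.0, 0.0, 0.0]
```

View pics/t1.png

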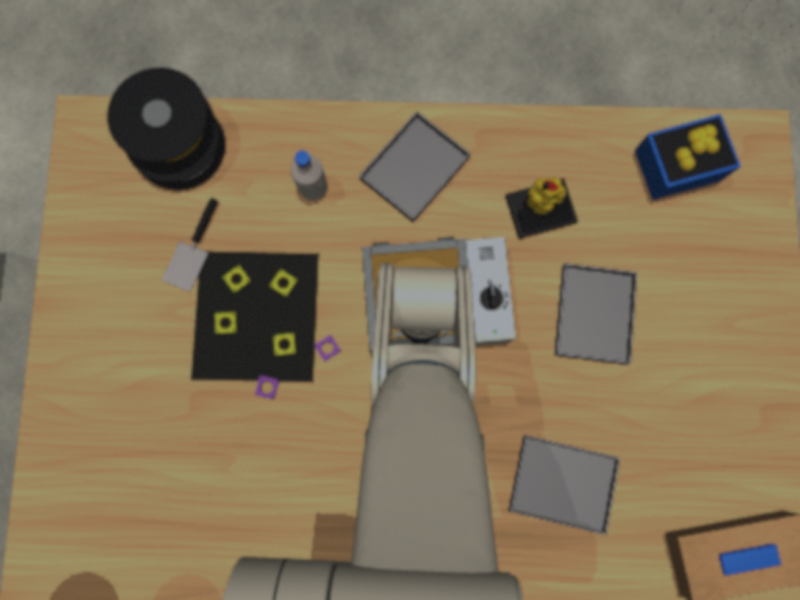

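The pointer at (492,288) now points to the rear, at off (depth gives the bar 2–6° from the box axis). The gripper is above the handle.

Call:
{"fn": "drive_tool", "kwargs": {"plan": [[[0.14,0.85,-0.1,0.1,-1.3,-0.4],[0.14,0.85,-0.1,0.1,-1.3,-0.4],[0,0,0,0,0,0]]]}}

```text
clock: 8.6
position: [0.4526, -0.0062, 0.1493]
orientation: [-1.572, 0.001, 0.116]
contact_force: [-0.3, 0.1, -0.1]
opening: 0.0401
```

```bash
python3 - <<'E'
from plan import *
h=box(-.081,0,0)
route(([h[0],h[1],.109],5.9,2))
E
```

```text
now [ 0.4526 -0.0062  0.1493] yaw 6.62
x 2 [0.018, 0.672, 0.039, 0.041, 0.361, -0.016]
```

Call:
{"fn": "drive_tool", "kwargs": {"plan": [[[0,0.67,0.04,0,0.4,0],[0,0.67,0.04,0,0.3,0],[0,0,0,0,0,0]]]}}

```text
clock: 8.98
position: [0.4529, -0.0052, 0.1102]
orientation: [-1.573, -0.0, 0.106]
contact_force: [-0.4, -0.4, -0.6]
opening: 0.0397
```

Call:
{"fn": "drive_tool", "kwargs": {"plan": [[[0,0,0,0,0,0],[0,0,0,0,0,0],[0,0,0,0,0,0],[0,0,0,0,0,0]]], "claw": 3}}

```text
clock: 9.48
position: [0.453, -0.0056, 0.1125]
orientation: [-1.573, -0.002, 0.107]
contact_force: [0.3, -0.1, -4.8]
opening: 0.0075
```

Reading 7.5 mm on a 10 mm bar suggests it is held near the tips. I'll go deeper and grip again.

Call:
{"fn": "drive_tool", "kwargs": {"plan": [[[0,0,0,0,0,0],[0,0,0,0,0,0],[0,0.3,0,0,0,0],[0,0.1,0,0,0,0],[0,0,0,0,0,0]]], "claw": 30}}

```text
clock: 10.1
position: [0.4542, -0.0056, 0.1002]
orientation: [-1.573, -0.004, 0.107]
contact_force: [0.1, 0.5, 0.0]
opening: 0.0298
```

Call:
{"fn": "drive_tool", "kwargs": {"plan": [[[0,0,0,0,0,0],[0,0,0,0,0,0],[0,0,0,0,0,0],[0,0,0,0,0,0]]], "claw": 3}}

```text
clock: 10.6
position: [0.4531, -0.0057, 0.0999]
orientation: [-1.573, -0.001, 0.107]
contact_force: [-0.5, -0.8, -1.2]
opening: 0.0081
```

```bash
cat > arc.py <<'E'
from plan import *
def arc(dphi,n,gp=0.019,zoff=0.0):
    p,R=cur(); c,s=np.cos(YB),np.sin(YB)
    q=np.array(p[:2])-O; bx=c*q[0]+s*q[1]; by=-s*q[0]+c*q[1]
    rx=bx-.103; rz=p[2]+gp-.075
    phi=np.degrees(np.arctan2(rz,-rx)); r=np.hypot(rx,rz)
    print('lid deg',round(phi-13.74,1),'r',round(r*1000,1),'by',round(by*1000,1),'yaw',np.round(np.degrees(R.as_euler('xyz')),2))
    M=R.as_matrix()
    prev=np.array([rx,rz]); 
    for k in range(1,n+1):
        f=np.radians(phi+dphi*k); t=.1894*np.array([-np.cos(f),np.sin(f)]); d=t-prev; prev=t
        w=np.array([c*d[0],s*d[0],d[1]]); print([round(float(v),2) for v in R.inv().apply(w)/.03],end=' ')
    print()
if __name__=='__main__': arc(float(sys.argv[1]),int(sys.argv[2]))
E
python3 arc.py 4 8
```

```text
lid deg -0.4 r 189.7 by -1.9 yaw [-9.014e+01 -8.000e-02  6.150e+00]
[0.13, -0.42, -0.0] [0.15, -0.42, -0.0] [0.18, -0.4, -0.0] [0.2, -0.39, -0.0] [0.23, -0.38, -0.0] [0.26, -0.36, -0.0] [0.28, -0.34, -0.0] [0.3, -0.32, -0.0]
```

Geometry matches (radius 189.7 mm). Lifting starts.

Call:
{"fn": "drive_tool", "kwargs": {"plan": [[[0.13,-0.42,0,0,0,0],[0.15,-0.42,0,0,0,0],[0.18,-0.4,0,0,0,0],[0.2,-0.39,0,0,0,0],[0.23,-0.38,0,0,0,0],[0,0,0,0,0,0]]]}}

```text
clock: 11.35
position: [0.4819, -0.0027, 0.165]
orientation: [-1.574, -0.002, 0.107]
contact_force: [-1.3, -1.0, 1.6]
opening: 0.0081
```

```bash
python3 arc.py 4.5 11
```

```text
lid deg 21.3 r 190.0 by -1.8 yaw [-90.17  -0.13   6.16]
[0.32, -0.38, -0.0] [0.33, -0.37, -0.0] [0.36, -0.34, -0.0] [0.38, -0.31, -0.0] [0.41, -0.28, -0.0] [0.43, -0.25, -0.0] [0.45, -0.21, -0.0] [0.46, -0.18, -0.0] [0.48, -0.14, -0.0] [0.48, -0.1, -0.0] [0.49, -0.07, -0.0]
```

Call:
{"fn": "drive_tool", "kwargs": {"plan": [[[0.32,-0.38,0,0,0,0],[0.33,-0.37,0,0,0,0],[0.36,-0.34,0,0,0,0],[0.38,-0.31,0,0,0,0],[0.41,-0.28,0,0,0,0],[0.43,-0.25,0,0,0,0],[0.45,-0.21,0,0,0,0],[0,0,0,0,0,0]]]}}

```text
clock: 12.35
position: [0.5607, 0.0056, 0.2321]
orientation: [-1.574, 0.013, 0.108]
contact_force: [2.4, -1.9, -5.9]
opening: 0.0075
```

```bash
python3 arc.py 4.5 9; python3 -c "
from look import *
save('scene','s4.png')"
```

```text
lid deg 52.8 r 192.0 by -1.6 yaw [-90.19   0.73   6.18]
[0.49, -0.11, -0.0] [0.47, -0.15, -0.0] [0.48, -0.11, -0.0] [0.49, -0.07, -0.0] [0.49, -0.03, -0.0] [0.5, 0.0, -0.0] [0.49, 0.04, -0.0] [0.49, 0.08, -0.0] [0.48, 0.12, -0.0]
```

View pics/s4.png

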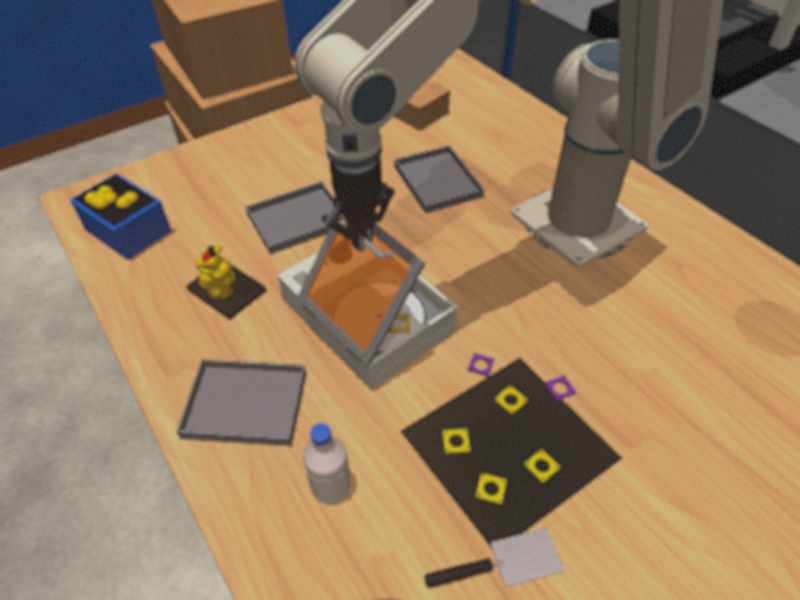

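The lid is about 50° open with the handle still gripped. Continuing.

Call:
{"fn": "drive_tool", "kwargs": {"plan": [[[0.47,-0.12,0,0,0,0],[0.47,-0.14,0,0,0,0],[0.48,-0.11,0,0,0,0],[0.49,-0.07,0,0,0,0],[0.49,-0.03,0,0,0,0],[0,0,0,0,0,0]]]}}

```text
clock: 13.15
position: [0.6293, 0.013, 0.2484]
orientation: [-1.574, 0.022, 0.108]
contact_force: [1.9, -2.0, -3.4]
opening: 0.008
```

```bash
python3 arc.py 4 5
```

```text
lid deg 74.1 r 192.5 by -1.4 yaw [-90.2    1.24   6.16]
[0.45, 0.09, -0.0] [0.44, 0.02, -0.0] [0.44, 0.05, -0.0] [0.43, 0.08, -0.0] [0.43, 0.11, -0.0]
```

Call:
{"fn": "drive_tool", "kwargs": {"plan": [[[0.45,0.05,0,0,0,0],[0.44,0.02,0,0,0,0],[0.44,0.05,0,0,0,0],[0.43,0.08,0,0,0,0],[0.35,0.1,0,0,0,0],[0,0,0,0,0,0]]]}}

```text
clock: 13.9
position: [0.6943, 0.0198, 0.2407]
orientation: [-1.575, 0.02, 0.107]
contact_force: [0.3, -1.2, 1.1]
opening: 0.0079
```

```bash
python3 arc.py 4 2; python3 -c "
from look import *
save('scene','s5.png')"
```

```text
lid deg 93.7 r 193.6 by -1.3 yaw [-90.22   1.16   6.15]
[0.38, 0.27, -0.0] [0.41, 0.17, -0.0]
```

View pics/s5.png

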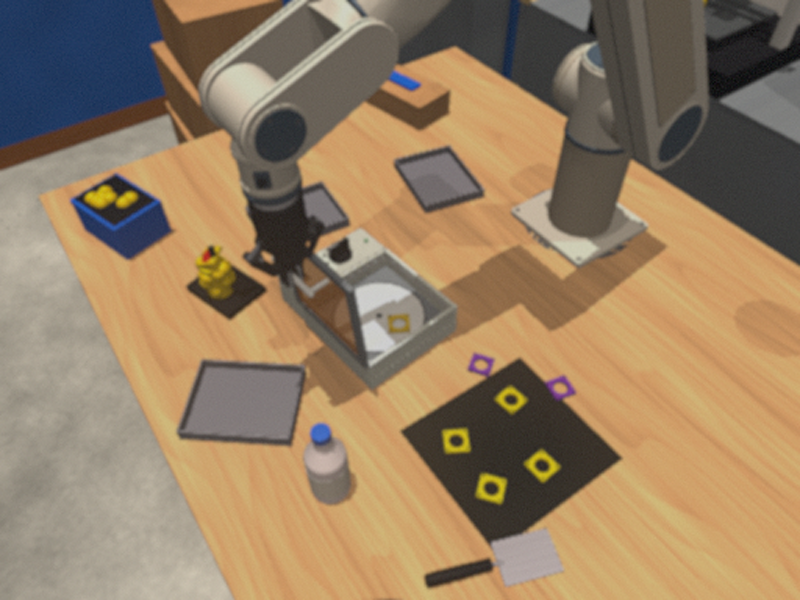

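The lid is upright at about 93°, and the turntable shows one finished plate at (398,323). Release and rise straight up.

Call:
{"fn": "drive_tool", "kwargs": {"plan": [[[0,0,0,0,0,0],[0,0,0,0,0,0],[0,0,0,0,0,0],[0,-0.4,0,0,0,0],[0,-0.7,0,0,0,0],[0,-0.9,0,0,0,0],[0,-0.9,0,0,0,0],[0,-0.6,0,0,0,0],[0,0,0,0,0,0]]], "claw": 22}}

```text
clock: 15.08
position: [0.6964, 0.0214, 0.3517]
orientation: [-1.573, 0.017, 0.108]
contact_force: [-0.9, 0.4, 0.0]
opening: 0.0218
```

```bash
python3 -c "
from look import *
from plan import *
p,d=save('scene','s6.png')
for o in yellow('scene',p,z=0.041,lo=(15,90,80)): print(np.round(o[:5],4),np.round(o[5]))
for o in yellow('scene',p,z=0.006): print(np.round(o[:5],4),np.round(o[5]))
X=cloud('scene',d); print(cur())
"
```

```text
[5.16500e-01 4.33000e-02 4.13000e-02 3.51000e-02 5.49575e+01] [255. 206.]
[ 0.587  -0.1708  0.0347  0.0652  6.1163] [198. 173.]
[ 5.7980e-01 -4.5330e-01  6.1700e-02  2.5300e-02  7.0421e+01] [160. 126.]
[ 0.8424 -0.6292  0.0772  0.1243 35.375 ] [ 71. 126.]
[ 5.22100e-01 -8.14600e-01  3.74000e-02  2.00000e-02  4.12126e+01] [135.  73.]
[ 5.26700e-01 -8.57400e-01  3.07000e-02  1.21000e-02  6.72359e+01] [128.  69.]
[ 1.60000e-02 -5.19200e-01  1.51000e-02  2.06000e-02  5.44915e+01] [277.  66.]
[ 8.15000e-02 -5.47700e-01  4.15000e-02  2.50000e-02  8.32437e+01] [261.  68.]
[ 1.00200e-01 -5.74600e-01  2.63000e-02  2.02000e-02  4.50462e+01] [253.  67.]
[ 4.89000e-02 -5.62500e-01  2.89000e-02  1.46000e-02  8.30246e+01] [265.  64.]
[ 4.75700e-01 -8.71600e-01  3.67000e-02  1.59000e-02  3.57722e+01] [139.  64.]
[ 1.28000e-02 -5.68900e-01  2.35000e-02  1.67000e-02  5.41053e+01] [270.  61.]
[ 4.77200e-01 -8.99800e-01  1.86000e-02  3.08000e-02  7.28739e+01] [135.  60.]
[ 0.503  -0.9231  0.0304  0.0448  2.0887] [127.  60.]
[ 5.22200e-01 -9.75800e-01  8.33000e-02  2.11000e-02  6.77747e+01] [118.  56.]

[... 1350 characters left out ...]
0.3959 0.0441 0.0442 3.5654] [347. 298.]
[5.65800e-01 2.81500e-01 4.62000e-02 4.43000e-02 5.97361e+01] [292. 282.]
[0.4382 0.2723 0.0462 0.0455 8.1025] [327. 255.]
[5.01600e-01 2.11000e-02 3.11000e-02 3.64000e-02 5.49553e+01] [254. 208.]
[4.86300e-01 1.52000e-02 1.18000e-02 1.82000e-02 5.49351e+01] [258. 203.]
[ 7.38000e-01 -3.12800e-01  1.48700e-01  7.18000e-02  8.34357e+01] [137. 174.]
[ 0.8384 -0.6789  0.0759  0.1226 36.3416] [ 71. 126.]
(array([0.69590894, 0.02133199, 0.35056863]), Rotation.from_matrix(array([[ 0.99403768, -0.01841968, -0.10747005],
                            [ 0.10740956, -0.00424561,  0.99420579],
                            [-0.01876923, -0.99982133, -0.00224185]])))
```

View pics/s6.png

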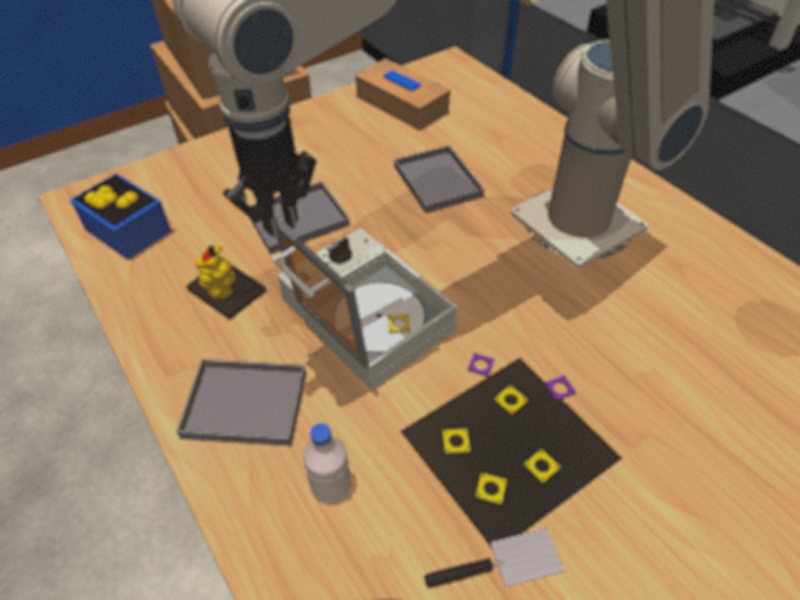

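```bash
python3 -c "
from plan import *
route(([.42,.03,.345],5.9),([.37,.28,.3],5.9))"
```

```text
now [0.6959 0.0213 0.3506] yaw 6.17
x 10 [-0.911, 0.028, 0.126, 0.013, 0.027, -0.108]
x 9 [-0.089, 0.167, 0.94, 0.0, 0.0, 0.0]
```

Call:
{"fn": "drive_tool", "kwargs": {"plan": [[[-0.91,0.03,0.13,0,0,-0.1],[-0.91,0.03,0.13,0,0,-0.1],[-0.91,0.03,0.13,0,0,-0.1],[-0.91,0.03,0.13,0,0,-0.1],[-0.91,0.03,0.13,0,0,-0.1],[-0.91,0.03,0.13,0,0,-0.1],[-0.91,0.03,0.13,0,0,-0.1],[-0.91,0.03,0.13,0,0,-0.1],[-0.91,0.03,0.13,0,0,-0.1],[-0.91,0.03,0.13,0,0,-0.1]]], "claw": 60}}

```text
clock: 16.38
position: [0.4054, 0.0307, 0.3321]
orientation: [-1.571, 0.024, 0.107]
contact_force: [0.7, 0.7, 1.0]
opening: 0.06
```

Call:
{"fn": "drive_tool", "kwargs": {"plan": [[[-0.09,0.17,0.94,0,0,0],[-0.09,0.17,0.94,0,0,0],[-0.09,0.17,0.94,0,0,0],[-0.09,0.17,0.94,0,0,0],[-0.09,0.17,0.94,0,0,0],[-0.09,0.17,0.94,0,0,0],[-0.09,0.17,0.94,0,0,0],[0,0,0,0,0,0]]]}}

```text
clock: 17.38
position: [0.3554, 0.228, 0.2874]
orientation: [-1.575, 0.039, 0.106]
contact_force: [-0.7, -0.1, 0.7]
opening: 0.0599
```

```bash
python3 -c "
from look import *
from plan import *
print(cur()[0])
p,d=save('top','t2.png')
cv2.imwrite('pics/t2c.png',cv2.resize(p[130:250,220:350,::-1],None,fx=5,fy=5,interpolation=cv2.INTER_CUBIC))
hsv=cv2.cvtColor(p,cv2.COLOR_RGB2HSV)
m=cv2.inRange(hsv,(18,130,60),(36,255,255));m[:150]=0;m[250:]=0;m[:,:225]=0;m[:,300:]=0
for o in blobs('top',m,.041): print(np.round(o[:5],4),np.round(o[5]))
"
```

```text
[0.35539771 0.22796971 0.28740498]
```

View pics/t2c.png

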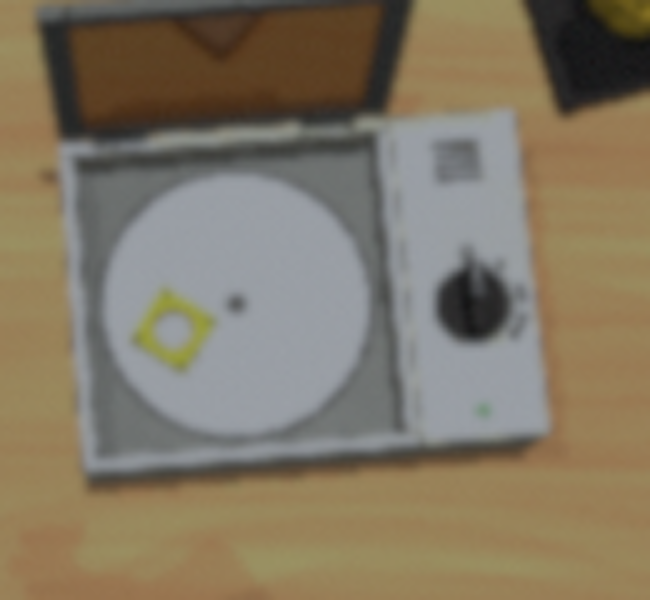

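The lid is open, the dial points at off, and exactly one finished plate lies on the turntable, at crop (175,330). Locating it now.

```bash
python3 -c "
from look import *
from plan import *
p=np.load('pics/t2.png.npz')['p']
hsv=cv2.cvtColor(p,cv2.COLOR_RGB2HSV)
print(hsv[190:200,255])
m=((hsv[...,1]>90)&(hsv[...,2]>70)).astype(np.uint8)*255;m[:180]=0;m[210:]=0;m[:,:242]=0;m[:,268:]=0
for o in blobs('top',m,.041): print(np.round(o[:5],4),np.round(o[5]))
# hole centre at plate top and turntable centre
print(ray('top',(220+236/5,130+303/5),.035),'expect',O)
"
```

```text
[[ 32 128 155]
 [ 31 126 146]
 [ 31  55 140]
 [ 60   5 149]
 [107  14 161]
 [105  16 163]
 [108  16 164]
 [107  14 162]
 [ 60   5 156]
 [ 32  43 154]]
[5.15300e-01 4.30000e-02 3.63000e-02 3.70000e-02 6.05481e+01] [254. 196.]
[0.53292514 0.00227431 0.035     ] expect [0.534  0.0045]
```

```bash
python3 -c "
from plan import *
route(([.5155,.043,.12],-31),([.5155,.043,.042],-31))"
```

```text
now [0.3556 0.2272 0.2876] yaw 6.02
x 7 [0.933, 0.781, -0.741, 0.141, 5.288, -0.295]
x 3 [0.0, 0.867, -0.0, 0.0, 0.0, 0.0]
```

Call:
{"fn": "drive_tool", "kwargs": {"plan": [[[0.93,0.78,-0.74,0.1,5.3,-0.3],[0.93,0.78,-0.74,0.1,5.3,-0.3],[0.93,0.78,-0.74,0.1,5.3,-0.3],[0.93,0.78,-0.74,0.1,5.3,-0.3],[0.93,0.78,-0.74,0.1,5.3,-0.3],[0.93,0.78,-0.74,0.1,5.3,-0.3],[0.9,0.7,-0.7,0.1,5.3,-0.3],[0,0,0,0,0,0]]], "claw": 52}}

```text
clock: 18.42
position: [0.5165, 0.0298, 0.1175]
orientation: [-1.576, -0.003, -0.567]
contact_force: [0.8, 0.0, -0.8]
opening: 0.0522
```

```bash
python3 -c "
from plan import *
route(([.5155,.043,.06],-31,3),([.5155,.043,.042],-31))"
```

```text
now [0.5165 0.0298 0.1175] yaw -32.48
x 3 [-0.088, 0.638, 0.121, 0.102, -0.494, 0.049]
x 1 [0.0, 0.6, -0.0, 0.0, 0.0, 0.0]
```

Call:
{"fn": "drive_tool", "kwargs": {"plan": [[[-0.09,0.6,0.12,0.1,-0.5,0],[-0.09,0.6,0.12,0.1,-0.5,0],[-0.09,0.6,0.12,0.1,-0.5,0],[0,0,0,0,0,0]]]}}

```text
clock: 18.92
position: [0.5142, 0.0417, 0.0637]
orientation: [-1.571, -0.002, -0.539]
contact_force: [0.4, 0.3, -0.8]
opening: 0.0524
```

```bash
python3 -c "
from plan import *
from look import *
route(([.5155,.043,.042],-31,2),([.5155,.043,.037],-31))
p,d=save('scene','s7.png')
cv2.imwrite('pics/s7c.png',cv2.resize(p[130:240,190:340,::-1],None,fx=5,fy=5,interpolation=cv2.INTER_CUBIC))"
```

```text
now [0.5142 0.0417 0.0637] yaw -30.89
x 2 [0.006, 0.362, 0.03, 0.004, 0.055, 0.071]
x 1 [0.0, 0.167, -0.0, 0.0, 0.0, 0.0]
```

View pics/s7c.png

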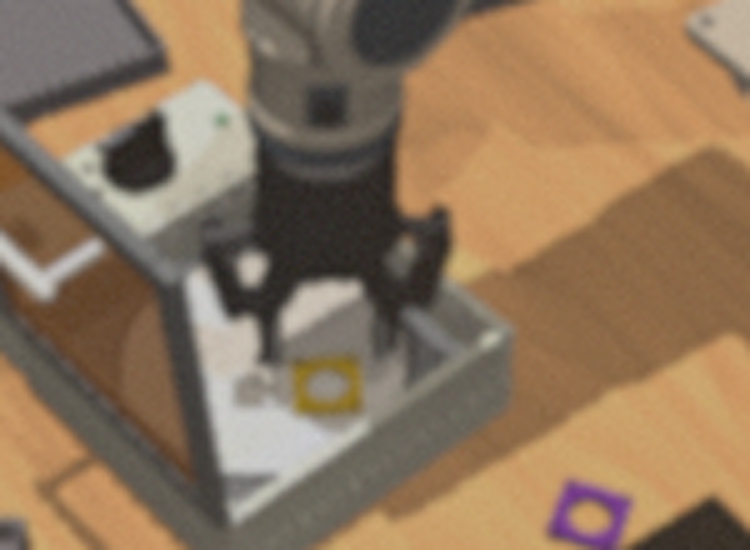

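The fingers straddle the plate symmetrically. Descending.

Call:
{"fn": "drive_tool", "kwargs": {"plan": [[[0,0.36,0.03,0,0,0],[0,0.36,0.03,0,0,0],[0,0,0,0,0,0]]]}}

```text
clock: 19.35
position: [0.517, 0.0431, 0.0433]
orientation: [-1.569, -0.006, -0.539]
contact_force: [0.3, -1.0, 1.1]
opening: 0.0521
```

Call:
{"fn": "drive_tool", "kwargs": {"plan": [[[0,0.13,0,0,0,0],[0,0,0,0,0,0]]]}}

```text
clock: 19.6
position: [0.5172, 0.0431, 0.0392]
orientation: [-1.569, -0.006, -0.539]
contact_force: [-0.4, 1.5, 0.7]
opening: 0.0519
```

Call:
{"fn": "drive_tool", "kwargs": {"plan": [[[0,0.1,0,0,0,0],[0,0,0,0,0,0]]]}}

```text
clock: 19.85
position: [0.5174, 0.0431, 0.0362]
orientation: [-1.568, -0.007, -0.539]
contact_force: [0.0, -0.2, 0.7]
opening: 0.052
```

Call:
{"fn": "drive_tool", "kwargs": {"plan": [[[0,0.1,0,0,0,0],[0,0,0,0,0,0]]]}}

```text
clock: 20.1
position: [0.5175, 0.0431, 0.0331]
orientation: [-1.568, -0.007, -0.539]
contact_force: [0.7, -0.0, -0.4]
opening: 0.0519
```

No contact at 0.033, so the tips do stand back when open. Closing.

Call:
{"fn": "drive_tool", "kwargs": {"plan": [[[0,0,0,0,0,0],[0,0,0,0,0,0],[0,0,0,0,0,0],[0,0,0,0,0,0]]], "claw": 30}}

```text
clock: 20.6
position: [0.5169, 0.0436, 0.0343]
orientation: [-1.568, -0.005, -0.54]
contact_force: [-0.6, -0.2, -1.0]
opening: 0.0374
```

Call:
{"fn": "drive_tool", "kwargs": {"plan": [[[0,-0.4,0,0,0,0],[0,-0.6,0,0,0,0],[0,-0.8,0,0,0,0],[0,-0.8,0,0,0,0],[0,-0.8,0,0,0,0],[0,-0.6,0,0,0,0],[0,0,0,0,0,0]]]}}

```text
clock: 21.48
position: [0.5165, 0.0434, 0.1616]
orientation: [-1.567, -0.007, -0.54]
contact_force: [0.4, -0.4, 0.6]
opening: 0.038
```

```bash
python3 -c "
from plan import *
from look import *
route(([.45,-.17,.17],-30),([.513,-.362,.11],-6))
p,d=save('scene','s8.png')
cv2.imwrite('pics/s8c.png',cv2.resize(p[100:240,170:340,::-1],None,fx=4,fy=4,interpolation=cv2.INTER_CUBIC))"
```

```text
now [0.5165 0.0434 0.1616] yaw -30.95
x 8 [0.213, -0.036, -0.907, -0.024, -0.118, 0.048]
x 6 [0.699, 0.333, -0.889, 0.0, -4.0, 0.0]
```

View pics/s8c.png

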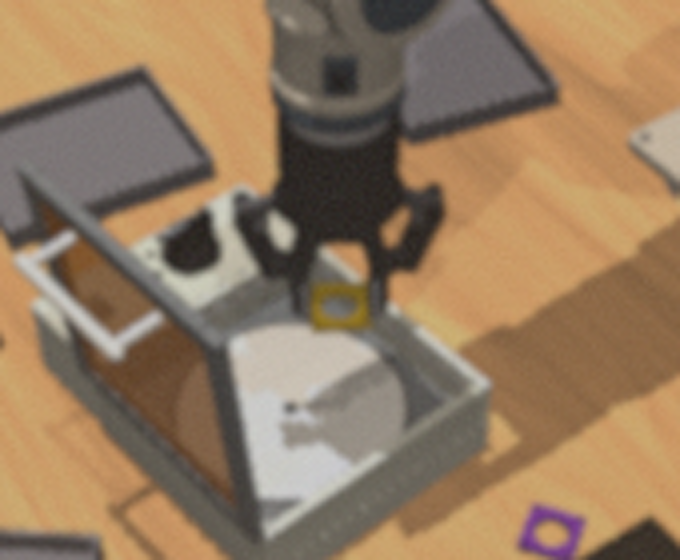

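The plate is held. Carrying it to the tray, passing in front of the dial at height.

Call:
{"fn": "drive_tool", "kwargs": {"plan": [[[0.21,-0.04,-0.91,0,0,0],[0.21,-0.04,-0.91,0,0,0],[0.21,-0.04,-0.91,0,0,0],[0.21,-0.04,-0.91,0,0,0],[0.21,-0.04,-0.91,0,0,0],[0.21,-0.04,-0.91,0,0,0],[0.21,-0.04,-0.91,0,0,0],[0,0,0,0,0,0]]]}}

```text
clock: 22.52
position: [0.4492, -0.1475, 0.1626]
orientation: [-1.572, 0.006, -0.539]
contact_force: [-0.2, 0.7, -0.7]
opening: 0.0375
```

```bash
python3 -c "
from plan import *
route(([.513,-.362,.11],-6),([.513,-.362,.03],-6))"
```

```text
now [ 0.4492 -0.1475  0.1626] yaw -30.87
x 7 [0.644, 0.249, -0.86, -0.0, -3.553, -0.046]
x 3 [-0.0, 0.889, -0.0, 0.0, 0.0, 0.0]
```

Call:
{"fn": "drive_tool", "kwargs": {"plan": [[[0.64,0.25,-0.86,0,-3.6,0],[0.64,0.25,-0.86,0,-3.6,0],[0.64,0.25,-0.86,0,-3.6,0],[0.64,0.25,-0.86,0,-3.6,0],[0.64,0.25,-0.86,0,-3.6,0],[0.64,0.25,-0.86,0,-3.6,0],[0.6,0.2,-0.8,0,-3.5,0],[0,0,0,0,0,0]]]}}

```text
clock: 23.52
position: [0.5149, -0.3574, 0.102]
orientation: [-1.563, 0.013, -0.084]
contact_force: [-0.3, 0.1, -0.1]
opening: 0.0379
```

```bash
python3 -c "
from plan import *
route(([.513,-.362,.04],-6),([.513,-.362,.007],-6))"
```

```text
now [ 0.5149 -0.3574  0.102 ] yaw -4.79
x 3 [-0.01, 0.689, -0.056, -0.142, 0.404, -0.256]
x 2 [-0.0, 0.55, -0.0, 0.0, 0.0, 0.0]
```

Call:
{"fn": "drive_tool", "kwargs": {"plan": [[[0,0.69,-0.05,-0.1,0.4,-0.2],[0,0.69,-0.05,-0.1,0.4,-0.2],[0,0.69,-0.05,-0.1,0.4,-0.2],[0,0.45,0,0,0,0],[0,0.45,0,0,0,0],[0,0,0,0,0,0]]]}}

```text
clock: 24.28
position: [0.5127, -0.3538, 0.0083]
orientation: [-1.565, 0.008, -0.106]
contact_force: [0.0, 0.4, -0.8]
opening: 0.0377
```

Call:
{"fn": "drive_tool", "kwargs": {"plan": [[[0,0.11,0,0,0,0],[0,0,0,0,0,0]]]}}

```text
clock: 24.52
position: [0.5134, -0.3541, 0.0057]
orientation: [-1.565, 0.006, -0.106]
contact_force: [-0.7, -0.1, 0.5]
opening: 0.038
```

Call:
{"fn": "drive_tool", "kwargs": {"plan": [[[0,0,0,0,0,0],[0,0,0,0,0,0],[0,0,0,0,0,0],[0,-0.4,0,0,0,0],[0,-0.8,0,0,0,0],[0,-0.9,0,0,0,0],[0,-0.9,0,0,0,0],[0,-0.9,0,0,0,0],[0,-0.9,0,0,0,0],[0,0,0,0,0,0]]], "claw": 55}}

```text
clock: 25.78
position: [0.5151, -0.356, 0.1604]
orientation: [-1.568, 0.002, -0.106]
contact_force: [-0.1, -0.6, 0.2]
opening: 0.0549
```

```bash
python3 -c "
from plan import *
from look import *
p,d=save('scene','s9.png'); 
for o in yellow('scene',p): print(np.round(o[:5],4),np.round(o[5]))
p,d=save('top','t9.png'); 
for o in yellow('top',p): print(np.round(o[:5],4),np.round(o[5]))
cv2.imwrite('pics/both9.png',np.hstack([cv2.imread('pics/s9.png')[::2,::2],cv2.imread('pics/t9.png')[::2,::2]]))"
```

```text
[ 0.5718  0.379   0.046   0.0436 37.7929] [314. 312.]
[0.4797 0.3961 0.0441 0.0439 3.5652] [347. 298.]
[5.65800e-01 2.81400e-01 4.60000e-02 4.43000e-02 5.97361e+01] [292. 282.]
[0.438  0.2724 0.0458 0.0452 8.1025] [327. 255.]
[ 7.36600e-01 -3.14100e-01  1.50900e-01  6.90000e-02  7.78996e+01] [137. 174.]
[ 5.12800e-01 -3.58700e-01  4.04000e-02  3.86000e-02  7.84801e+01] [191. 140.]
[ 0.838  -0.6792  0.0747  0.1226 36.3416] [ 71. 126.]
[-1.087  -0.5249  0.1109  0.0625 49.3892] [445.   3.]
[0.4382 0.2738 0.0418 0.0416 3.0317] [182. 220.]
[0.4793 0.3966 0.0401 0.0386 3.5798] [144. 206.]
[ 0.5151 -0.3546  0.0391  0.0321  1.2449] [377. 201.]
[5.65400e-01 2.82400e-01 4.13000e-02 4.23000e-02 5.91109e+01] [181. 181.]
[ 0.5713  0.38    0.0416  0.0417 39.6111] [151. 178.]
[ 0.7753 -0.2689  0.0612  0.0732 46.2701] [350. 122.]
[ 0.8551 -0.5655  0.0475  0.0309 23.2   ] [439. 101.]
[ 0.8999 -0.6066  0.0582  0.06    7.1899] [451.  89.]
```

View pics/both9.png

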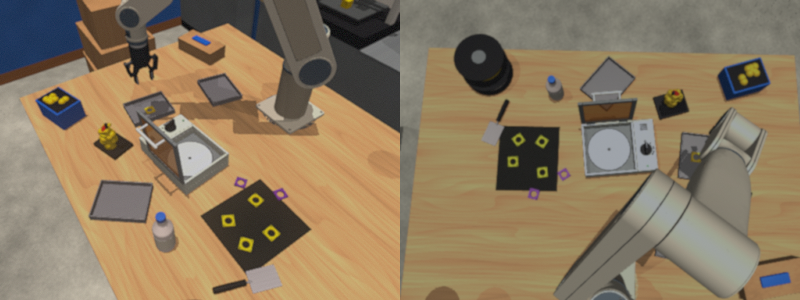

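The finished plate lies flat in the right tray (0.513, -0.357), the turntable is empty, and the fresh plates are unmoved. Now fresh plate A at (0.438, 0.2735).

```bash
python3 -c "
from plan import *
route(([.43,-.12,.19],20),([.438,.2735,.12],95),([.438,.2735,.06],95))"
```

```text
now [ 0.5137 -0.355   0.1577] yaw -6.08
x 9 [-0.227, -0.116, 0.904, -0.039, -2.898, -0.028]
x 12 [0.969, 0.194, 0.665, -0.0, -6.25, 0.0]
x 3 [-0.0, 0.667, 0.0, 0.0, 0.0, 0.0]
```

Call:
{"fn": "drive_tool", "kwargs": {"plan": [[[-0.23,-0.12,0.9,0,-2.9,0],[-0.23,-0.12,0.9,0,-2.9,0],[-0.23,-0.12,0.9,0,-2.9,0],[-0.23,-0.12,0.9,0,-2.9,0],[-0.23,-0.12,0.9,0,-2.9,0],[-0.23,-0.12,0.9,0,-2.9,0],[-0.23,-0.12,0.9,0,-2.9,0],[-0.23,-0.12,0.9,0,-2.9,0],[-0.23,-0.12,0.9,0,-2.9,0]]], "claw": 52}}

```text
clock: 27.0
position: [0.4187, -0.1129, 0.1825]
orientation: [-1.548, 0.018, 0.362]
contact_force: [0.6, 0.7, 0.4]
opening: 0.0521
```

Call:
{"fn": "drive_tool", "kwargs": {"plan": [[[0.95,0.2,0.67,0,-6.2,0],[0.95,0.2,0.67,0,-6.2,0],[0.95,0.2,0.67,0,-6.2,0],[0.95,0.2,0.67,0,-6.2,0],[0.95,0.2,0.67,0,-6.2,0],[0.95,0.2,0.67,0,-6.2,0],[0.95,0.2,0.67,0,-6.2,0],[0.95,0.2,0.67,0,-6.2,0],[0.95,0.2,0.67,0,-6.2,0],[0.95,0.2,0.67,0,-6.2,0],[0,0,0,0,0,0]]]}}

```text
clock: 28.38
position: [0.4375, 0.2282, 0.1131]
orientation: [-1.522, -0.006, 1.48]
contact_force: [0.0, -0.3, -0.0]
opening: 0.0521
```

```bash
python3 -c "
from plan import *
from look import *
p,d=save('scene','s10.png')
for o in yellow('scene',p)[:5]: print(np.round(o[:5],4),np.round(o[5]))
route(([.438,.2735,.07],95),([.438,.2735,.02],95),([.438,.2735,.0],95))"
```

```text
[ 0.5719  0.3791  0.0457  0.0436 37.7929] [314. 312.]
[0.4797 0.3961 0.0441 0.0439 3.3378] [347. 298.]
[5.65600e-01 2.81200e-01 4.35000e-02 4.43000e-02 5.51031e+01] [292. 282.]
[0.4391 0.273  0.0434 0.0422 6.7612] [327. 256.]
[ 7.36800e-01 -3.14200e-01  1.51600e-01  6.97000e-02  8.01761e+01] [137. 173.]
now [0.438  0.2274 0.1132] yaw 84.7
x 2 [0.765, 0.725, 0.011, -1.356, -5.147, 0.305]
x 2 [-0.0, 0.833, 0.0, 0.0, 0.0, 0.0]
x 1 [-0.0, 0.667, 0.0, 0.0, 0.0, 0.0]
```

Call:
{"fn": "drive_tool", "kwargs": {"plan": [[[0.77,0.6,0,-1.4,-5.2,0.3],[0.75,0.6,0,-1.4,-5.2,0.3],[0,0,0,0,0,0],[0,0,0,0,0,0]]]}}

```text
clock: 28.92
position: [0.4399, 0.2703, 0.0757]
orientation: [-1.571, 0.002, 1.656]
contact_force: [-0.1, -0.5, -0.6]
opening: 0.0519
```

```bash
python3 -c "
from plan import *
route(([.4385,.2732,.02],95),([.4385,.2732,-.001],95))"
```

```text
now [0.4399 0.2703 0.0757] yaw 94.9
x 2 [0.051, 0.927, 0.019, 0.018, -0.049, -0.058]
x 1 [-0.0, 0.7, 0.0, 0.0, 0.0, 0.0]
```

Call:
{"fn": "drive_tool", "kwargs": {"plan": [[[0.05,0.9,0.02,0,0,0],[0.05,0.9,0.02,0,0,0],[0,0.25,0,0,0,0],[0,0,0,0,0,0]]]}}

```text
clock: 29.42
position: [0.4415, 0.2703, 0.0156]
orientation: [-1.574, 0.001, 1.647]
contact_force: [0.6, 0.6, 0.4]
opening: 0.0521
```

```bash
python3 -c "
from plan import *
route(([.4385,.2732,-.0015],95,2))"
```

```text
now [0.4415 0.2703 0.0156] yaw 94.35
x 2 [0.053, 0.285, 0.046, 0.098, -0.325, -0.016]
```

Call:
{"fn": "drive_tool", "kwargs": {"plan": [[[0.08,0.28,0.08,0.1,-0.3,0],[0.05,0.28,0.08,0.1,-0.3,0],[0,0,0,0,0,0]]]}}

```text
clock: 29.8
position: [0.4373, 0.2742, -0.0004]
orientation: [-1.573, -0.001, 1.657]
contact_force: [0.1, -0.2, 0.1]
opening: 0.0522
```

Call:
{"fn": "drive_tool", "kwargs": {"plan": [[[0,0,0,0,0,0],[0,0,0,0,0,0],[0,0,0,0,0,0],[0,0,0,0,0,0]]], "claw": 30}}

```text
clock: 30.3
position: [0.4378, 0.2748, 0.0006]
orientation: [-1.574, -0.001, 1.657]
contact_force: [0.4, -0.6, 0.0]
opening: 0.0375
```

Call:
{"fn": "drive_tool", "kwargs": {"plan": [[[0,-0.4,0,0,0,0],[0,-0.7,0,0,0,0],[0,-0.8,0,0,0,0],[0,-0.8,0,0,0,0],[0,-0.8,0,0,0,0],[0,-0.8,0,0,0,0],[0,0,0,0,0,0]]]}}

```text
clock: 31.18
position: [0.4374, 0.2745, 0.1375]
orientation: [-1.576, -0.002, 1.657]
contact_force: [0.4, 1.1, -0.2]
opening: 0.0378
```

```bash
cat > slots.py <<'E'
from plan import *
S={'a':box(-.028,-.036,0)[:2],'b':box(.028,-.036,0)[:2],'c':box(.028,.036,0)[:2],'d':box(-.028,.036,0)[:2]}
def slot(k,*zs,yaw=95.9,n=1): route(*[([*S[k],z],yaw,n) for z in zs])
E
python3 -c "
from slots import *
print(S)
slot('a',.13,.06,.037)"
```

```text
{'a': [np.float64(0.5098488524450601), np.float64(-0.03418749244626118)], 'b': [np.float64(0.5655522102036218), np.float64(-0.028431110386175358)], 'c': [np.float64(0.55815114755494), np.float64(0.04318749244626118)], 'd': [np.float64(0.5024477897963783), np.float64(0.03743111038617536)]}
now [0.4374 0.2745 0.1375] yaw 94.95
x 11 [-0.952, 0.022, -0.131, 0.027, -0.086, 0.01]
x 3 [-0.0, 0.778, -0.0, 0.0, 0.0, 0.0]
x 1 [-0.0, 0.767, -0.0, 0.0, 0.0, 0.0]
```

Call:
{"fn": "drive_tool", "kwargs": {"plan": [[[-0.95,0.02,-0.13,0,0,0],[-0.95,0.02,-0.13,0,0,0],[-0.95,0.02,-0.13,0,0,0],[-0.95,0.02,-0.13,0,0,0],[-0.95,0.02,-0.13,0,0,0],[-0.95,0.02,-0.13,0,0,0],[-0.95,0.02,-0.13,0,0,0],[-0.95,0.02,-0.13,0,0,0],[-0.95,0.02,-0.13,0,0,0],[-0.8,0.02,-0.13,0,0,0],[-0.5,0.02,-0.13,0,0,0],[0,0,0,0,0,0]]]}}

```text
clock: 32.67
position: [0.5023, -0.0256, 0.1246]
orientation: [-1.566, -0.002, 1.658]
contact_force: [-0.3, 0.5, 0.2]
opening: 0.0375
```

```bash
python3 -c "
from slots import *
slot('a',.06,.04)"
```

```text
now [ 0.5023 -0.0256  0.1246] yaw 95.02
x 3 [-0.104, 0.717, -0.077, -0.086, -0.293, 0.045]
x 1 [-0.0, 0.667, -0.0, 0.0, 0.0, 0.0]
```

Call:
{"fn": "drive_tool", "kwargs": {"plan": [[[-0.11,0.7,-0.08,-0.1,-0.3,0],[-0.1,0.7,-0.08,-0.1,-0.3,0],[-0.1,0.7,-0.08,-0.1,-0.3,0],[0,0.2,0,0,0,0],[0,0,0,0,0,0]]]}}

```text
clock: 33.3
position: [0.5093, -0.0306, 0.0537]
orientation: [-1.571, -0.003, 1.677]
contact_force: [0.7, -0.1, -1.1]
opening: 0.037
```

```bash
python3 -c "
from slots import *
slot('a',.0357,n=2)"
```

```text
now [ 0.5093 -0.0306  0.0537] yaw 96.07
x 2 [-0.061, 0.3, -0.003, -0.002, 0.085, 0.096]
```

Call:
{"fn": "drive_tool", "kwargs": {"plan": [[[-0.08,0.29,0,0,0,0],[-0.07,0.25,0,0,0,0],[0,0,0,0,0,0]]]}}

```text
clock: 33.67
position: [0.5106, -0.0349, 0.0378]
orientation: [-1.573, -0.003, 1.677]
contact_force: [0.4, -1.6, -0.2]
opening: 0.0374
```

Call:
{"fn": "drive_tool", "kwargs": {"plan": [[[0,0.05,0,0,0,0],[0,0,0,0,0,0]]]}}

```text
clock: 33.92
position: [0.5107, -0.035, 0.0365]
orientation: [-1.573, -0.003, 1.677]
contact_force: [0.3, 0.2, -0.1]
opening: 0.0377
```

Call:
{"fn": "drive_tool", "kwargs": {"plan": [[[0,0,0,0,0,0],[0,0,0,0,0,0],[0,0,0,0,0,0],[0,-0.4,0,0,0,0],[0,-0.8,0,0,0,0],[0,-0.9,0,0,0,0],[0,-0.9,0,0,0,0],[0,0,0,0,0,0]]], "claw": 52}}

```text
clock: 34.92
position: [0.5111, -0.0353, 0.1323]
orientation: [-1.575, -0.002, 1.677]
contact_force: [0.1, 0.1, 0.1]
opening: 0.052
```

```bash
python3 -c "
from slots import *
from look import *
p,d=save('scene','s11.png')
for o in yellow('scene',p)[:6]: print(np.round(o[:5],4),np.round(o[5]))
p,d=save('top','t11.png')
for o in yellow('top',p)[:6]: print(np.round(o[:5],4),np.round(o[5]))
route(([.4795,.3963,.14],93.6),([.4795,.3963,.06],93.6))"
```

```text
[ 0.572   0.379   0.0456  0.0444 38.1188] [314. 312.]
[0.4797 0.3959 0.0441 0.0443 3.3378] [347. 298.]
[5.65800e-01 2.81500e-01 4.58000e-02 4.43000e-02 5.97361e+01] [292. 282.]
[ 0.496  -0.0601  0.0376  0.0374 10.55  ] [242. 190.]
[ 7.36800e-01 -3.14200e-01  1.51600e-01  6.97000e-02  8.01761e+01] [137. 174.]
[ 5.12800e-01 -3.58800e-01  4.47000e-02  4.10000e-02  8.35417e+01] [191. 140.]
[0.4793 0.3966 0.0401 0.0386 3.5798] [144. 206.]
[ 5.13700e-01 -3.56800e-01  3.54000e-02  3.65000e-02  8.86916e+01] [378. 200.]
[5.65400e-01 2.82400e-01 4.13000e-02 4.23000e-02 5.91109e+01] [181. 181.]
[ 0.5713  0.38    0.0416  0.0417 39.6111] [151. 178.]
[ 0.7753 -0.2689  0.0612  0.0732 46.2701] [351. 122.]
[ 0.8551 -0.5655  0.0475  0.0309 23.2   ] [439. 101.]
now [ 0.5096 -0.0352  0.1302] yaw 96.08
x 15 [0.961, -0.02, -0.016, 0.003, 0.165, 0.012]
x 3 [-0.0, 0.889, -0.0, 0.0, 0.0, 0.0]
```

View pics/s11.png

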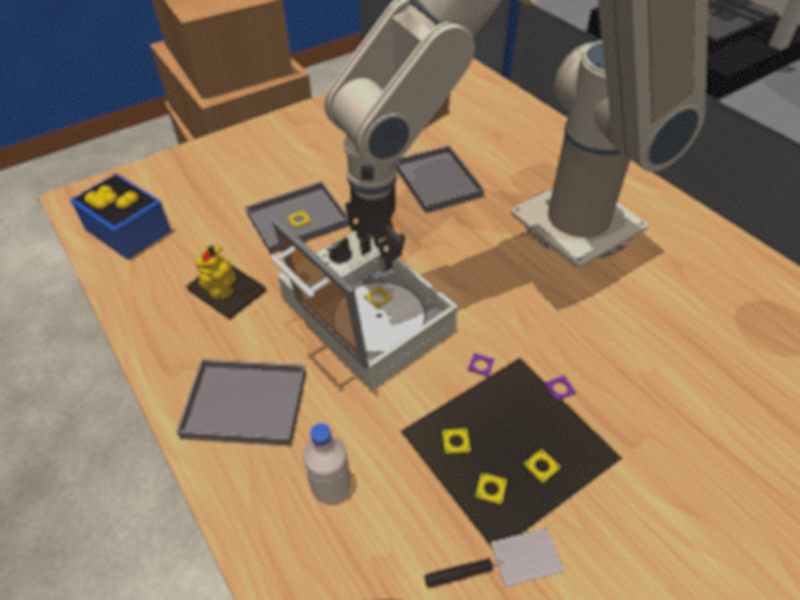

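Plate A is on the turntable and the others are unmoved. Going for plate B at (0.4795, 0.396).

Call:
{"fn": "drive_tool", "kwargs": {"plan": [[[0.5,-0.02,0,0,0.2,0],[0.96,-0.02,0,0,0.2,0],[0.96,-0.02,0,0,0.2,0],[0.96,-0.02,0,0,0.2,0],[0.96,-0.02,0,0,0.2,0],[0.96,-0.02,0,0,0.2,0],[0.96,-0.02,0,0,0.2,0],[0.96,-0.02,0,0,0.2,0],[0.96,-0.02,0,0,0.2,0],[0.96,-0.02,0,0,0.2,0],[0.96,-0.02,0,0,0.2,0],[0.96,-0.02,0,0,0.2,0]]]}}

```text
clock: 36.52
position: [0.4683, 0.311, 0.1264]
orientation: [-1.547, 0.001, 1.631]
contact_force: [0.2, -0.0, 0.3]
opening: 0.0523
```

```bash
python3 -c "
from slots import *
route(([.4795,.3963,.09],93.6),([.4795,.3963,.02],93.6))"
```

```text
now [0.4683 0.311  0.1264] yaw 93.45
x 3 [0.938, 0.401, -0.189, -0.451, -0.05, -0.014]
x 3 [-0.0, 0.778, -0.0, 0.0, 0.0, 0.0]
```

Call:
{"fn": "drive_tool", "kwargs": {"plan": [[[0.9,0.4,-0.19,-0.4,0,0],[0.9,0.4,-0.19,-0.4,0,0],[0.6,0.4,-0.15,-0.4,0,0],[0,0,0,0,0,0],[0,0,0,0,0,0]]]}}

```text
clock: 37.15
position: [0.4738, 0.3883, 0.0844]
orientation: [-1.562, 0.005, 1.635]
contact_force: [-0.7, -0.6, 0.4]
opening: 0.0518
```

```bash
python3 -c "
from slots import *
route(([.4795,.3963,.025],93.6,3),([.4795,.3963,.0],93.6))"
```

```text
now [0.4738 0.3883 0.0844] yaw 93.66
x 3 [0.087, 0.659, -0.072, -0.17, 0.02, -0.098]
x 1 [-0.0, 0.833, -0.0, 0.0, 0.0, 0.0]
```

Call:
{"fn": "drive_tool", "kwargs": {"plan": [[[0.09,0.65,-0.07,-0.2,0,0],[0.09,0.65,-0.07,-0.2,0,0],[0.08,0.65,-0.07,-0.2,0,0],[0,0.1,0,0,0,0],[0,0,0,0,0,0]]]}}

```text
clock: 37.78
position: [0.4797, 0.3941, 0.018]
orientation: [-1.572, 0.006, 1.632]
contact_force: [-0.0, 0.6, 0.9]
opening: 0.0521
```

```bash
python3 -c "
from slots import *
route(([.4795,.3963,-.001],93.6,2))"
```

```text
now [0.4797 0.3941 0.018 ] yaw 93.51
x 2 [0.038, 0.317, 0.002, 0.022, -0.044, -0.182]
```

Call:
{"fn": "drive_tool", "kwargs": {"plan": [[[0.04,0.32,0,0,0,-0.2],[0.04,0.32,0,0,0,-0.2],[0,0,0,0,0,0]]]}}

```text
clock: 38.15
position: [0.4801, 0.397, -0.0016]
orientation: [-1.573, -0.002, 1.632]
contact_force: [-0.1, 0.5, 0.8]
opening: 0.0519
```

Call:
{"fn": "drive_tool", "kwargs": {"plan": [[[0,0,0,0,0,0],[0,0,0,0,0,0],[0,0,0,0,0,0],[0,0,0,0,0,0]]], "claw": 30}}

```text
clock: 38.65
position: [0.4808, 0.3974, -0.0001]
orientation: [-1.574, -0.003, 1.632]
contact_force: [0.7, 0.3, 0.1]
opening: 0.0375
```

Call:
{"fn": "drive_tool", "kwargs": {"plan": [[[0,-0.4,0,0,0,0],[0,-0.7,0,0,0,0],[0,-0.8,0,0,0,0],[0,-0.8,0,0,0,0],[0,-0.8,0,0,0,0],[0,-0.8,0,0,0,0],[0,0,0,0,0,0]]]}}

```text
clock: 39.52
position: [0.4816, 0.3981, 0.1418]
orientation: [-1.58, -0.007, 1.632]
contact_force: [0.1, -0.4, -0.6]
opening: 0.0376
```

```bash
python3 -c "
from slots import *
slot('b',.13,.06,.037)"
```

```text
now [0.4816 0.3981 0.1418] yaw 93.53
x 15 [-0.96, 0.023, -0.109, 0.036, -0.158, 0.026]
x 3 [-0.0, 0.778, -0.0, 0.0, 0.0, 0.0]
x 1 [-0.0, 0.767, -0.0, 0.0, 0.0, 0.0]
```

Call:
{"fn": "drive_tool", "kwargs": {"plan": [[[-0.5,0,-0.11,0,-0.2,0],[-0.95,0,-0.11,0,-0.2,0],[-0.95,0,-0.11,0,-0.2,0],[-0.95,0,-0.11,0,-0.2,0],[-0.95,0,-0.11,0,-0.2,0],[-0.95,0,-0.11,0,-0.2,0],[-0.95,0,-0.11,0,-0.2,0],[-0.95,0,-0.11,0,-0.2,0],[-0.95,0,-0.11,0,-0.2,0],[-0.95,0,-0.11,0,-0.2,0],[-0.95,0,-0.11,0,-0.2,0],[-0.95,0,-0.11,0,-0.2,0]]]}}

```text
clock: 41.02
position: [0.5412, 0.0525, 0.1307]
orientation: [-1.561, -0.0, 1.678]
contact_force: [0.5, -0.2, -0.2]
opening: 0.038
```

```bash
python3 -c "
from slots import *
slot('b',.12,.06,.037)"
```

```text
now [0.5412 0.0525 0.1307] yaw 96.12
x 3 [-0.923, 0.117, -0.175, -0.196, 0.074, 0.009]
x 3 [-0.0, 0.667, -0.0, 0.0, 0.0, 0.0]
x 1 [-0.0, 0.767, -0.0, 0.0, 0.0, 0.0]
```

Call:
{"fn": "drive_tool", "kwargs": {"plan": [[[-0.8,0.1,-0.2,-0.2,0,0],[-0.8,0.1,-0.2,-0.2,0,0],[-0.5,0.1,-0.2,-0.2,0,0],[0,0,0,0,0,0],[0,0,0,0,0,0]]]}}

```text
clock: 41.65
position: [0.5622, -0.0146, 0.1176]
orientation: [-1.563, -0.001, 1.673]
contact_force: [-0.3, 0.7, -0.4]
opening: 0.0381
```

```bash
python3 -c "
from slots import *
slot('b',.055,.036,n=3)"
```

```text
now [ 0.5622 -0.0146  0.1176] yaw 95.88
x 3 [-0.158, 0.695, -0.024, -0.141, -0.006, 0.024]
x 3 [-0.0, 0.211, -0.0, 0.0, 0.0, 0.0]
```

Call:
{"fn": "drive_tool", "kwargs": {"plan": [[[-0.16,0.69,-0.02,-0.1,0,0],[-0.16,0.69,-0.02,-0.1,0,0],[-0.16,0.69,-0.02,-0.1,0,0],[0,0,0,0,0,0]]]}}

```text
clock: 42.15
position: [0.5648, -0.0255, 0.0548]
orientation: [-1.57, -0.002, 1.678]
contact_force: [-0.0, 0.9, -0.1]
opening: 0.0382
```

```bash
python3 -c "
from slots import *
slot('b',.036,n=2)"
```

```text
now [ 0.5648 -0.0255  0.0548] yaw 96.14
x 2 [-0.05, 0.313, -0.008, -0.037, 0.118, 0.046]
```

Call:
{"fn": "drive_tool", "kwargs": {"plan": [[[-0.06,0.31,0,0,0,0],[-0.06,0.3,0,0,0,0],[0,0,0,0,0,0]]]}}

```text
clock: 42.52
position: [0.566, -0.0281, 0.037]
orientation: [-1.572, -0.001, 1.679]
contact_force: [0.7, -0.5, -0.7]
opening: 0.0378
```

Call:
{"fn": "drive_tool", "kwargs": {"plan": [[[0,0,0,0,0,0],[0,0,0,0,0,0],[0,0,0,0,0,0],[0,-0.4,0,0,0,0],[0,-0.8,0,0,0,0],[0,-0.9,0,0,0,0],[0,-0.9,0,0,0,0],[0,0,0,0,0,0]]], "claw": 52}}

```text
clock: 43.52
position: [0.5671, -0.0283, 0.1338]
orientation: [-1.575, -0.001, 1.679]
contact_force: [0.4, -0.3, -0.8]
opening: 0.052
```

```bash
python3 -c "
from slots import *
from look import *
p,d=save('scene','s12.png')
for o in yellow('scene',p)[:6]: print(np.round(o[:5],4),np.round(o[5]))
p,d=save('top','t12.png')
for o in yellow('top',p)[:6]: print(np.round(o[:5],4),np.round(o[5]))
route(([.5655,.282,.14],59),([.5655,.282,.06],59))"
```

```text
[ 0.5719  0.379   0.0454  0.044  38.8681] [314. 312.]
[5.65800e-01 2.81500e-01 4.62000e-02 4.43000e-02 5.97361e+01] [292. 282.]
[ 5.36900e-01 -4.82000e-02  3.31000e-02  1.33000e-02  6.30935e+01] [232. 198.]
[ 0.4959 -0.0474  0.0361  0.0157 10.8486] [244. 192.]
[ 4.98700e-01 -7.10000e-02  3.80000e-02  1.54000e-02  1.94027e+01] [239. 188.]
[ 7.37000e-01 -3.14200e-01  1.50900e-01  6.98000e-02  7.78996e+01] [137. 174.]
[ 5.13700e-01 -3.56800e-01  3.54000e-02  3.65000e-02  8.86916e+01] [378. 200.]
[5.65200e-01 2.82500e-01 4.18000e-02 4.14000e-02 5.76483e+01] [181. 181.]
[ 0.5713  0.38    0.0416  0.0417 39.6111] [151. 178.]
[ 0.7761 -0.2681  0.0635  0.0732 46.2701] [350. 122.]
[ 0.855  -0.5662  0.0466  0.0307 19.9731] [439. 101.]
[ 0.8999 -0.6066  0.0582  0.06    7.1899] [451.  89.]
now [ 0.5655 -0.0282  0.1315] yaw 96.21
x 11 [0.94, -0.025, 0.178, -0.0, 3.383, 0.008]
x 3 [0.0, 0.889, -0.0, 0.0, 0.0, 0.0]
```

View pics/s12.png

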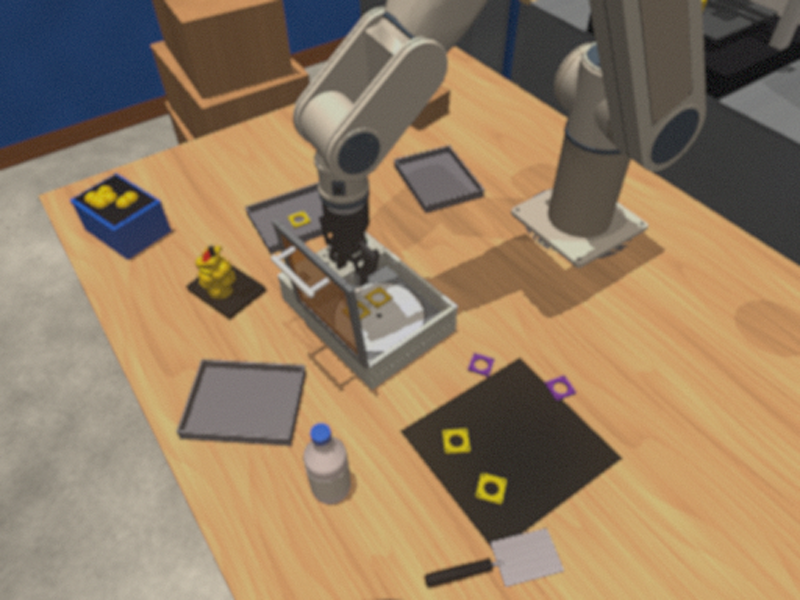

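A and B are on the turntable. Next is plate C at (0.5655, 0.282), edge angle about 58°.

Call:
{"fn": "drive_tool", "kwargs": {"plan": [[[0.5,-0.02,0.1,0,3.4,0],[0.94,-0.02,0.18,0,3.4,0],[0.94,-0.02,0.18,0,3.4,0],[0.94,-0.02,0.18,0,3.4,0],[0.94,-0.02,0.18,0,3.4,0],[0.94,-0.02,0.18,0,3.4,0],[0.94,-0.02,0.18,0,3.4,0],[0.94,-0.02,0.18,0,3.4,0],[0.94,-0.02,0.18,0,3.4,0],[0.8,0,0.18,0,3.4,0],[0.5,0,0.18,0,3.4,0],[0,0,0,0,0,0]]]}}

```text
clock: 45.12
position: [0.5539, 0.2597, 0.122]
orientation: [-1.552, 0.017, 1.004]
contact_force: [-0.4, 0.3, -0.3]
opening: 0.0521
```

```bash
python3 -c "
from slots import *
route(([.5655,.282,.08],58),([.5655,.282,.025],58,2))"
```

```text
now [0.5539 0.2597 0.122 ] yaw 57.54
x 2 [0.426, 0.695, 0.026, -0.531, -0.235, -0.496]
x 2 [0.0, 0.917, -0.0, 0.0, 0.0, 0.0]
```

Call:
{"fn": "drive_tool", "kwargs": {"plan": [[[0.42,0.69,0.03,-0.5,-0.2,-0.5],[0.42,0.69,0.03,-0.5,-0.2,-0.5],[0,0,0,0,0,0]]]}}

```text
clock: 45.5
position: [0.5635, 0.2795, 0.0772]
orientation: [-1.568, 0.004, 1.015]
contact_force: [-0.3, -0.5, -0.4]
opening: 0.0518
```

```bash
python3 -c "
from slots import *
route(([.5655,.282,.022],58,3))"
```

```text
now [0.5635 0.2795 0.0772] yaw 58.13
x 3 [0.037, 0.613, -0.006, -0.054, 0.045, -0.073]
```

Call:
{"fn": "drive_tool", "kwargs": {"plan": [[[0.04,0.61,0,0,0,0],[0.04,0.61,0,0,0,0],[0.03,0.61,0,0,0,0],[0,0,0,0,0,0]]]}}

```text
clock: 46.0
position: [0.5645, 0.2802, 0.0188]
orientation: [-1.567, 0.005, 1.014]
contact_force: [-1.0, 0.3, -0.7]
opening: 0.0518
```

```bash
python3 -c "
from slots import *
route(([.5655,.282,-.001],58,2))"
```

```text
now [0.5645 0.2802 0.0188] yaw 58.1
x 2 [0.036, 0.33, 0.001, -0.105, 0.052, -0.153]
```

Call:
{"fn": "drive_tool", "kwargs": {"plan": [[[0.04,0.33,0,-0.1,0,-0.1],[0.03,0.33,0,-0.1,0,-0.1],[0,0,0,0,0,0]]]}}

```text
clock: 46.38
position: [0.5661, 0.2823, -0.0019]
orientation: [-1.571, 0.001, 1.014]
contact_force: [-0.4, -0.2, 0.2]
opening: 0.0521
```

Call:
{"fn": "drive_tool", "kwargs": {"plan": [[[0,0,0,0,0,0],[0,0,0,0,0,0],[0,0,0,0,0,0],[0,0,0,0,0,0]]], "claw": 30}}

```text
clock: 46.88
position: [0.5674, 0.2831, 0.0002]
orientation: [-1.573, -0.002, 1.014]
contact_force: [-0.4, -0.2, -0.2]
opening: 0.0375
```

Call:
{"fn": "drive_tool", "kwargs": {"plan": [[[0,-0.4,0,0,0,0],[0,-0.7,0,0,0,0],[0,-0.8,0,0,0,0],[0,-0.8,0,0,0,0],[0,-0.8,0,0,0,0],[0,-0.8,0,0,0,0],[0,0,0,0,0,0]]]}}

```text
clock: 47.75
position: [0.5684, 0.2836, 0.1421]
orientation: [-1.577, -0.008, 1.014]
contact_force: [-0.2, -0.3, -0.5]
opening: 0.0381
```

```bash
python3 -c "
from slots import *
slot('c',.12,.06,.037)"
```

```text
now [0.5684 0.2836 0.1421] yaw 58.12
x 9 [-0.886, 0.079, -0.198, 0.052, -4.198, 0.034]
x 3 [-0.0, 0.667, -0.0, 0.0, 0.0, 0.0]
x 1 [-0.0, 0.767, -0.0, 0.0, 0.0, 0.0]
```

Call:
{"fn": "drive_tool", "kwargs": {"plan": [[[-0.5,0.05,-0.1,0,-4.2,0],[-0.88,0.05,-0.2,0,-4.2,0],[-0.88,0.05,-0.2,0,-4.2,0],[-0.88,0.05,-0.2,0,-4.2,0],[-0.88,0.05,-0.2,0,-4.2,0],[-0.88,0.05,-0.2,0,-4.2,0],[-0.88,0.05,-0.2,0,-4.2,0],[-0.8,0.05,-0.2,0,-4.2,0],[-0.6,0.05,-0.2,0,-4.2,0],[0,0,0,0,0,0]]]}}

```text
clock: 49.0
position: [0.56, 0.06, 0.126]
orientation: [-1.576, -0.002, 1.696]
contact_force: [0.4, -0.5, -0.2]
opening: 0.038
```

```bash
python3 -c "
from slots import *
slot('c',.06,.037,n=2)"
```

```text
now [0.56  0.06  0.126] yaw 97.18
x 3 [-0.184, 0.733, 0.044, 0.1, 0.427, 0.048]
x 2 [-0.0, 0.383, -0.0, 0.0, 0.0, 0.0]
```

Call:
{"fn": "drive_tool", "kwargs": {"plan": [[[-0.19,0.73,0.04,0.1,0.4,0],[-0.19,0.73,0.04,0.1,0.4,0],[-0.19,0.73,0.04,0.1,0.4,0],[0,0,0,0,0,0]]]}}

```text
clock: 49.5
position: [0.5572, 0.0451, 0.0588]
orientation: [-1.57, -0.003, 1.669]
contact_force: [-1.0, -0.4, 0.4]
opening: 0.0377
```

```bash
python3 -c "
from slots import *
slot('c',.036,n=2)"
```

```text
now [0.5572 0.0451 0.0588] yaw 95.61
x 2 [-0.034, 0.381, -0.014, -0.021, -0.146, 0.095]
```

Call:
{"fn": "drive_tool", "kwargs": {"plan": [[[-0.03,0.38,0,0,0,0],[-0.03,0.35,0,0,0,0],[0,0,0,0,0,0]]]}}

```text
clock: 49.88
position: [0.558, 0.0447, 0.0371]
orientation: [-1.572, -0.003, 1.669]
contact_force: [-0.2, -0.3, -0.1]
opening: 0.0378
```

Call:
{"fn": "drive_tool", "kwargs": {"plan": [[[0,0,0,0,0,0],[0,0,0,0,0,0],[0,0,0,0,0,0],[0,-0.4,0,0,0,0],[0,-0.8,0,0,0,0],[0,-0.9,0,0,0,0],[0,-0.9,0,0,0,0],[0,0,0,0,0,0]]], "claw": 52}}

```text
clock: 50.88
position: [0.5593, 0.0444, 0.134]
orientation: [-1.576, -0.003, 1.668]
contact_force: [-0.0, 0.1, 1.0]
opening: 0.0524
```

```bash
python3 -c "
from slots import *
from look import *
p,d=save('scene','s13.png')
for o in yellow('scene',p)[:6]: print(np.round(o[:5],4),np.round(o[5]))
p,d=save('top','t13.png')
for o in yellow('top',p)[:6]: print(np.round(o[:5],4),np.round(o[5]))
route(([.5716,.3795,.12],128.5),([.5655,.282,.06],128.5))"
```

```text
[ 0.5722  0.3789  0.0456  0.0442 39.6018] [314. 312.]
[0.5457 0.0227 0.037  0.0411 4.5373] [243. 214.]
[ 5.38000e-01 -4.94000e-02  4.11000e-02  1.71000e-02  6.31969e+01] [232. 198.]
[ 5.03400e-01 -6.54000e-02  4.66000e-02  2.98000e-02  6.07378e+01] [239. 190.]
[ 7.37000e-01 -3.13500e-01  1.50100e-01  6.97000e-02  8.01761e+01] [137. 174.]
[ 5.12800e-01 -3.58800e-01  4.47000e-02  4.10000e-02  8.35417e+01] [191. 140.]
[ 5.13700e-01 -3.56800e-01  3.54000e-02  3.65000e-02  8.86916e+01] [378. 200.]
[ 0.5713  0.38    0.0416  0.0417 39.6111] [151. 178.]
[ 0.7753 -0.2689  0.0612  0.0732 46.2701] [350. 122.]
[ 0.8548 -0.5656  0.0468  0.0309 23.2   ] [439. 101.]
[ 0.8999 -0.6066  0.0582  0.06    7.1899] [451.  89.]
now [0.5577 0.0443 0.1318] yaw 95.59
x 11 [0.949, 0.038, -0.401, 0.012, -2.992, 0.015]
x 3 [-0.806, 0.667, 0.727, 0.0, 0.0, 0.0]
```

View pics/s13.png

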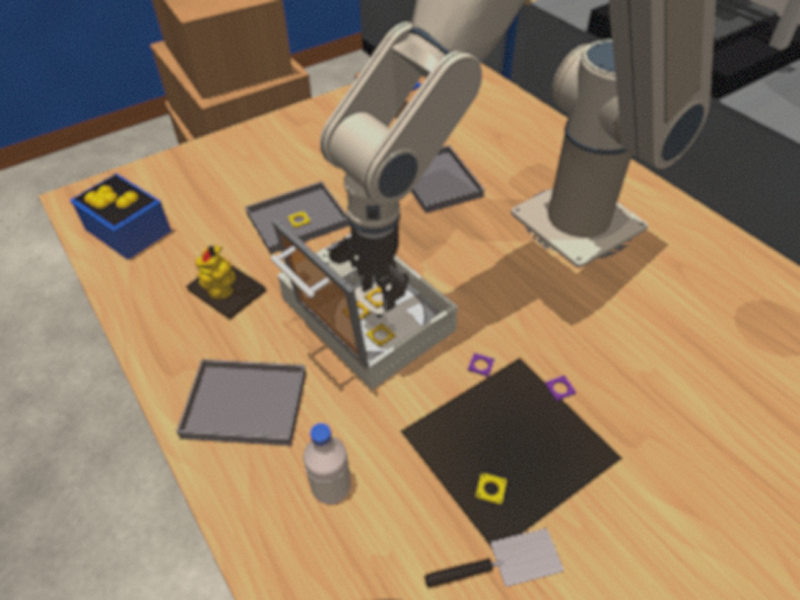

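```bash
python3 -c "
from look import *
from cell import finder
z=np.load('pics/t13.png.npz')
r=finder.regions_of('scraper','top')
for q in r:
    m=q['region'].astype(np.uint8); print(q['conf'],q['bbox'],m.sum())
    cs,_=cv2.findContours(m,0,2); c=max(cs,key=len)
    P=np.array([ray('top',k[0],.003)[:2] for k in c]); dd=P-np.array([.5716,.3795])
    for ang in (39,129):
        a=np.radians(ang);u=np.array([np.cos(a),np.sin(a)]);v=np.array([-u[1],u[0]])
        s=np.c_[dd@u,dd@v]*1000; k=np.argsort(abs(np.abs(s[:,1])))
        near=s[np.abs(s[:,1])<20]; print(ang,'in finger lane |v|<20: u range',near[:,0].min() if len(near) else None, near[:,0].max() if len(near) else None)
    print('min dist',np.linalg.norm(dd,axis=1).min())
save('top','t14.png')
"; python3 -c "
import cv2;im=cv2.imread('pics/t14.png');cv2.imwrite('pics/t14c.png',cv2.resize(im[180:320,130:330],None,fx=4,fy=4))"
```

```text
0.71 [123.5, 154.9, 34.2, 60.1] 709
39 in finger lane |v|<20: u range 87.48779356533534 157.65427059892855
129 in finger lane |v|<20: u range None None
min dist 0.0801492848913944
0.58 [383.0, 202.9, 56.8, 64.8] 2800
39 in finger lane |v|<20: u range None None
129 in finger lane |v|<20: u range None None
min dist 0.667007558404531
```

View pics/t14c.png

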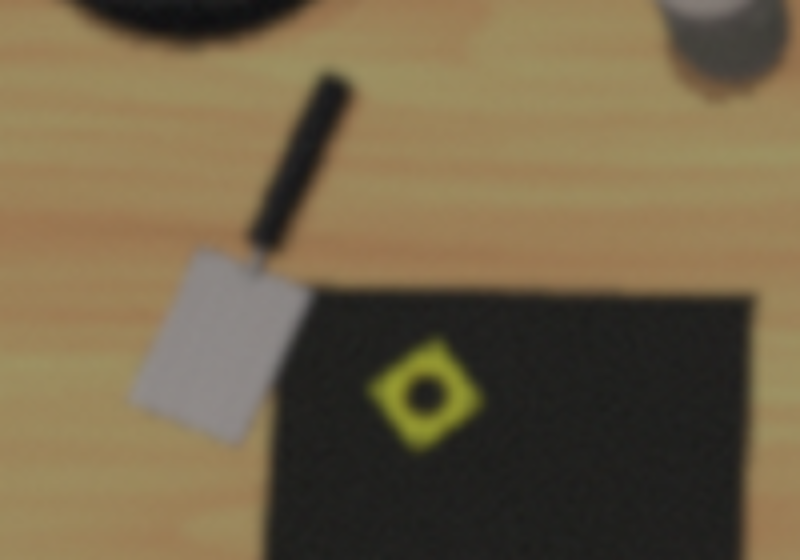

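The last fresh plate lies clear of the scraper (at least 80 mm). Going with yaw 129°.

Call:
{"fn": "drive_tool", "kwargs": {"plan": [[[0.5,0,-0.2,0,-3,0],[0.94,0.03,-0.4,0,-3,0],[0.94,0.03,-0.4,0,-3,0],[0.94,0.03,-0.4,0,-3,0],[0.94,0.03,-0.4,0,-3,0],[0.94,0.03,-0.4,0,-3,0],[0.94,0.03,-0.4,0,-3,0],[0.94,0.03,-0.4,0,-3,0],[0.94,0.03,-0.4,0,-3,0],[0.94,0.03,-0.4,0,-3,0],[0.8,0.03,-0.4,0,-3,0],[0,0,0,0,0,0]]]}}

```text
clock: 52.58
position: [0.5577, 0.3793, 0.1101]
orientation: [-1.558, -0.011, 2.29]
contact_force: [-0.3, -0.9, -0.0]
opening: 0.0524
```

```bash
python3 -c "
from slots import *
route(([.5717,.3795,.08],129),([.5717,.3795,.025],129,2))"
```

```text
now [0.5577 0.3793 0.1101] yaw 131.2
x 2 [-0.153, 0.499, -0.185, -0.369, 1.103, 0.299]
x 2 [-0.0, 0.917, -0.0, 0.0, 0.0, 0.0]
```

Call:
{"fn": "drive_tool", "kwargs": {"plan": [[[-0.16,0.5,-0.19,-0.4,1.1,0.3],[-0.16,0.5,-0.19,-0.4,1.1,0.3],[0,0,0,0,0,0]]]}}

```text
clock: 52.95
position: [0.5724, 0.3778, 0.0757]
orientation: [-1.569, 0.001, 2.248]
contact_force: [-0.5, 0.1, 0.3]
opening: 0.052
```

```bash
python3 -c "
from slots import *
route(([.5717,.3795,.022],129,3))"
```

```text
now [0.5724 0.3778 0.0757] yaw 128.82
x 3 [0.02, 0.597, -0.006, -0.027, -0.06, -0.015]
```

Call:
{"fn": "drive_tool", "kwargs": {"plan": [[[0.02,0.6,0,0,0,0],[0.02,0.6,0,0,0,0],[0.02,0.6,0,0,0,0],[0,0,0,0,0,0]]]}}

```text
clock: 53.45
position: [0.571, 0.3775, 0.0169]
orientation: [-1.567, 0.001, 2.247]
contact_force: [1.0, -0.1, -0.4]
opening: 0.0521
```

```bash
python3 -c "
from slots import *
route(([.5717,.3795,-.001],129,2))"
```

```text
now [0.571  0.3775 0.0169] yaw 128.72
x 2 [0.019, 0.298, -0.031, -0.099, -0.142, -0.014]
```

Call:
{"fn": "drive_tool", "kwargs": {"plan": [[[0.02,0.3,-0.03,-0.1,-0.1,0],[0.02,0.3,-0.03,-0.1,-0.1,0],[0,0,0,0,0,0]]]}}

```text
clock: 53.82
position: [0.5721, 0.3802, -0.0017]
orientation: [-1.572, 0.001, 2.251]
contact_force: [-0.5, -0.7, -0.5]
opening: 0.0521
```

Call:
{"fn": "drive_tool", "kwargs": {"plan": [[[0,0,0,0,0,0],[0,0,0,0,0,0],[0,0,0,0,0,0],[0,0,0,0,0,0]]], "claw": 30}}

```text
clock: 54.32
position: [0.5731, 0.3809, 0.0002]
orientation: [-1.575, 0.001, 2.251]
contact_force: [0.5, 0.3, -0.3]
opening: 0.0374
```

Call:
{"fn": "drive_tool", "kwargs": {"plan": [[[0,-0.4,0,0,0,0],[0,-0.7,0,0,0,0],[0,-0.8,0,0,0,0],[0,-0.8,0,0,0,0],[0,-0.8,0,0,0,0],[0,-0.8,0,0,0,0],[0,0,0,0,0,0]]]}}

```text
clock: 55.2
position: [0.5742, 0.3816, 0.1425]
orientation: [-1.582, 0.002, 2.251]
contact_force: [0.5, -0.7, -0.8]
opening: 0.0376
```

```bash
python3 -c "
from slots import *
slot('d',.12,.06,.037)"
```

```text
now [0.5742 0.3816 0.1425] yaw 128.94
x 10 [-0.963, 0.071, 0.696, 0.067, 3.304, 0.01]
x 3 [-0.0, 0.667, -0.0, 0.0, 0.0, 0.0]
x 1 [-0.0, 0.767, -0.0, 0.0, 0.0, 0.0]
```

Call:
{"fn": "drive_tool", "kwargs": {"plan": [[[-0.5,0,0.36,0,3.3,0],[-0.94,0.05,0.68,0,3.3,0],[-0.94,0.05,0.68,0,3.3,0],[-0.94,0.05,0.68,0,3.3,0],[-0.94,0.05,0.68,0,3.3,0],[-0.94,0.05,0.68,0,3.3,0],[-0.94,0.05,0.68,0,3.3,0],[-0.94,0.05,0.68,0,3.3,0],[-0.94,0.05,0.68,0,3.3,0],[-0.7,0.05,0.5,0,3.3,0],[0,0,0,0,0,0]]]}}

```text
clock: 56.58
position: [0.4884, 0.0499, 0.1177]
orientation: [-1.562, 0.0, 1.628]
contact_force: [0.3, 0.4, -0.4]
opening: 0.0379
```

```bash
python3 -c "
from slots import *
slot('d',.11,.06,.037,n=2)"
```

```text
now [0.4884 0.0499 0.1177] yaw 93.27
x 2 [-0.223, 0.127, -0.221, -0.257, -1.316, -0.006]
x 2 [-0.0, 0.833, -0.0, 0.0, 0.0, 0.0]
x 2 [-0.0, 0.383, -0.0, 0.0, 0.0, 0.0]
```

Call:
{"fn": "drive_tool", "kwargs": {"plan": [[[-0.22,0.13,-0.22,-0.2,-1.3,0],[-0.22,0.13,-0.22,-0.2,-1.3,0],[0,0.6,0,0,0,0],[0,0.6,0,0,0,0],[0,0,0,0,0,0]]]}}

```text
clock: 57.2
position: [0.5068, 0.0376, 0.0715]
orientation: [-1.572, 0.0, 1.681]
contact_force: [-0.3, -0.5, -0.3]
opening: 0.0378
```

```bash
python3 -c "
from slots import *
slot('d',.0365,n=3)"
```

```text
now [0.5068 0.0376 0.0715] yaw 96.31
x 3 [0.003, 0.388, 0.048, 0.023, 0.137, -0.004]
```

Call:
{"fn": "drive_tool", "kwargs": {"plan": [[[0,0.38,0.05,0,0.1,0],[0,0.38,0.05,0,0.1,0],[0,0.36,0.05,0,0.1,0],[0,0,0,0,0,0]]]}}

```text
clock: 57.7
position: [0.5033, 0.0375, 0.0362]
orientation: [-1.573, 0.0, 1.677]
contact_force: [-0.3, 0.2, 0.5]
opening: 0.0381
```

Call:
{"fn": "drive_tool", "kwargs": {"plan": [[[0,0,0,0,0,0],[0,0,0,0,0,0],[0,0,0,0,0,0],[0,-0.4,0,0,0,0],[0,-0.8,0,0,0,0],[0,-0.9,0,0,0,0],[0,-0.9,0,0,0,0],[0,-0.9,0,0,0,0],[0,-0.9,0,0,0,0],[0,-0.9,0,0,0,0],[0,-0.9,0,0,0,0]]], "claw": 52}}

```text
clock: 59.08
position: [0.5019, 0.0374, 0.2461]
orientation: [-1.577, 0.0, 1.677]
contact_force: [-0.7, -0.4, -0.0]
opening: 0.052
```

```bash
python3 -c "
from slots import *
route(([.37,.2,.3],5.9))"
```

```text
now [0.5019 0.0374 0.2461] yaw 96.09
x 9 [0.251, -0.202, 0.822, 0.032, 10.021, 0.027]
```

Call:
{"fn": "drive_tool", "kwargs": {"plan": [[[0.25,-0.2,0.82,0,10,0],[0.25,-0.2,0.82,0,10,0],[0.25,-0.2,0.82,0,10,0],[0.25,-0.2,0.82,0,10,0],[0.25,-0.2,0.82,0,10,0],[0.25,-0.2,0.82,0,10,0],[0.25,-0.2,0.82,0,10,0],[0.25,-0.2,0.82,0,10,0],[0.25,-0.2,0.82,0,10,0],[0,0,0,0,0,0]]]}}

```text
clock: 60.32
position: [0.3692, 0.2046, 0.3123]
orientation: [-1.568, -0.023, 0.054]
contact_force: [0.0, 0.1, -1.2]
opening: 0.0515
```

```bash
python3 -c "
from slots import *
from look import *
p,d=save('top','t15.png')
cv2.imwrite('pics/t15c.png',cv2.resize(p[100:250,150:350,::-1],None,fx=4,fy=4,interpolation=cv2.INTER_CUBIC))
hsv=cv2.cvtColor(p,cv2.COLOR_RGB2HSV)
m=((hsv[...,1]>90)&(hsv[...,2]>70)&(hsv[...,0]>24)&(hsv[...,0]<40)).astype(np.uint8)*255;m[:170]=0;m[225:]=0;m[:,:235]=0;m[:,300:]=0
for o in blobs('top',m,.041):
  q=np.array(o[:2])-O;c,s=np.cos(YB),np.sin(YB); print(np.round(o[:5],4),'box',np.round([c*q[0]+s*q[1],-s*q[0]+c*q[1]],4))
"
```

```text
[0.5011 0.0386 0.0381 0.0346 1.3863] box [-0.0292  0.0373]
[ 0.5107 -0.0335  0.035   0.0347  1.2445] box [-0.0271 -0.0354]
[ 0.565  -0.0265  0.0355  0.0349  1.2393] box [ 0.0276 -0.034 ]
[0.5909 0.0454 0.013  0.0381 1.2374] box [0.0608 0.0348]
```

View pics/t15c.png

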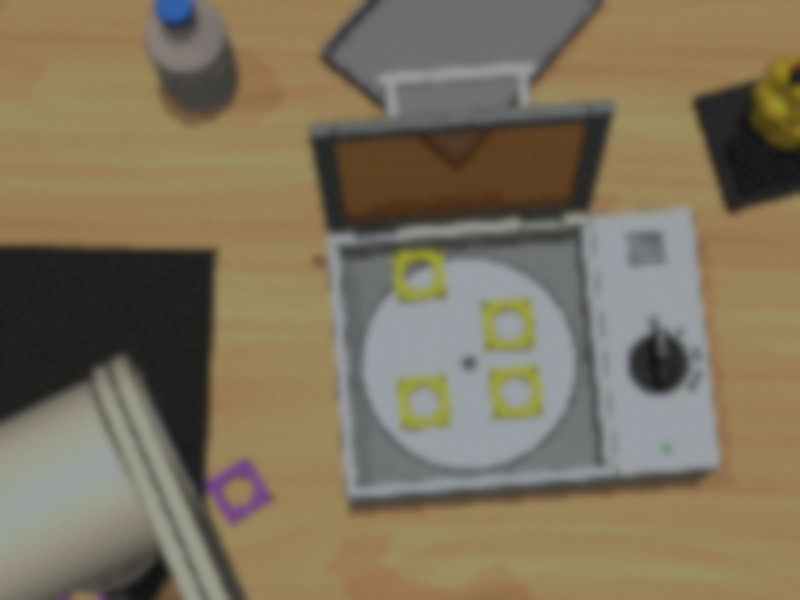

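Good that I looked: plate C has been knocked to the rear of the chamber, at crop (418,275), partly off the turntable. The other three are well placed. Measuring C.

```bash
python3 -c "
from slots import *
from look import *
z=np.load('pics/t15.png.npz');p=z['p'];d=z['d']
hsv=cv2.cvtColor(p,cv2.COLOR_RGB2HSV)
m=((hsv[...,1]>80)&(hsv[...,2]>60)&(hsv[...,0]>24)&(hsv[...,0]<40)).astype(np.uint8)*255;m[:161]=0;m[177:]=0;m[:,:244]=0;m[:,265:]=0
ys,xs=np.nonzero(m);print(xs.min(),xs.max(),ys.min(),ys.max())
c,s=np.cos(YB),np.sin(YB)
for o in blobs('top',m,.041):
  q=np.array(o[:2])-O; print(np.round(o[:5],4),'box',np.round([c*q[0]+s*q[1],-s*q[0]+c*q[1]],4))
X=cloud('top',d); print(np.round(np.nanmedian(X[m>0],0),4), np.round(np.nanpercentile(X[m>0][:,2],[5,95]),4))
ps,ds=save('scene','s15.png')
cv2.imwrite('pics/s15c.png',cv2.resize(ps[130:250,170:310,::-1],None,fx=5,fy=5,interpolation=cv2.INTER_CUBIC))
"
```

```text
248 260 162 174
[0.604  0.0457 0.0391 0.0382 1.2349] box [0.0738 0.0338]
[0.6087 0.0472 0.0417] [0.0357 0.0459]
```

View pics/s15c.png

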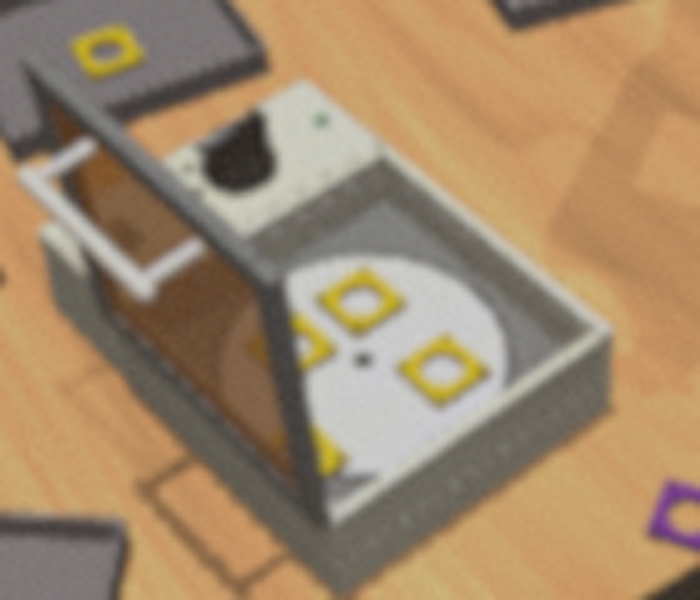

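Plate C lies flat against the rear wall, centre at box (74, 34) mm. I'll grip it 14 mm forward of its centre with the tool leaned 12° about the jaw axis, so the wrist stays clear of the lid.

```bash
cat >> plan.py <<'E'
def route2(*wps):
    """wps: (pos,yaw_deg,lean_deg,minN)"""
    p,R=cur(); print('now',np.round(p,4),np.round(np.degrees(R.as_euler('xyz')),2))
    q=p[:2]-O; c,s=np.cos(YB),np.sin(YB); print('box',np.round([c*q[0]+s*q[1],-s*q[0]+c*q[1]],4))
    for w in wps:
        tR=Rd(np.radians(w[1]))*Ro.from_rotvec([np.radians(w[2]),0,0]); tp=np.array(w[0])
        N,r=seg(p,R,tp,tR,w[3] if len(w)>3 else 1); print('x',N,r); p,R=tp,tR
E
python3 -c "
from plan import *
route2((box(.0,.04,.2),95.9,0),(box(.03,.034,.15),95.9,-12),(box(.06,.034,.07),95.9,-12))"
```

```text
now [0.3687 0.2032 0.3114] [-89.9   -1.24   3.18]
box [-0.144   0.2146]
x 10 [0.003, 0.373, -0.84, 0.093, -9.272, 0.104]
x 2 [-0.1, 0.86, -0.456, -6.0, 0.0, 0.0]
x 3 [-0.0, 0.939, -0.141, 0.0, 0.0, 0.0]
```

Call:
{"fn": "drive_tool", "kwargs": {"plan": [[[0,0.37,-0.84,0,-9.3,0],[0,0.37,-0.84,0,-9.3,0],[0,0.37,-0.84,0,-9.3,0],[0,0.37,-0.84,0,-9.3,0],[0,0.37,-0.84,0,-9.3,0],[0,0.37,-0.84,0,-9.3,0],[0,0.37,-0.84,0,-9.3,0],[0,0.37,-0.84,0,-9.3,0],[0,0.37,-0.84,0,-9.3,0],[0,0.3,-0.6,0,-9.3,0],[0,0,0,0,0,0]]]}}

```text
clock: 61.8
position: [0.5247, 0.0338, 0.2012]
orientation: [-1.587, 0.003, 1.751]
contact_force: [0.4, 0.8, 0.3]
opening: 0.0519
```

```bash
python3 -c "
from plan import *
route2((box(.03,.034,.15),95.9,-12,3),(box(.06,.034,.07),95.9,-12,3))"
```

```text
now [0.5247 0.0338 0.2012] [-90.91   0.16 100.34]
box [-0.0062  0.0301]
x 3 [0.025, 0.6, -0.358, -3.692, 1.479, 0.115]
x 3 [-0.0, 0.939, -0.141, 0.0, 0.0, 0.0]
```

Call:
{"fn": "drive_tool", "kwargs": {"plan": [[[0.02,0.6,-0.36,-3.7,1.5,0.1],[0.02,0.6,-0.36,-3.7,1.5,0.1],[0.02,0.6,-0.36,-3.7,1.5,0.1],[0,0,0,0,0,0]]]}}

```text
clock: 62.3
position: [0.5574, 0.0385, 0.1503]
orientation: [-1.783, -0.002, 1.66]
contact_force: [0.3, -0.5, -0.8]
opening: 0.0519
```

```bash
python3 -c "
from plan import *
route2((box(.06,.034,.075),95.9,-12,4),(box(.06,.034,.0375),95.9,-12,3))"
```

```text
now [0.5574 0.0385 0.1503] [-102.18   -0.13   95.11]
box [0.0267 0.0314]
x 4 [0.023, 0.672, -0.139, 0.046, -0.2, -0.011]
x 3 [0.0, 0.408, 0.087, 0.0, 0.0, 0.0]
```

Call:
{"fn": "drive_tool", "kwargs": {"plan": [[[0.02,0.67,-0.14,0,-0.2,0],[0.02,0.67,-0.14,0,-0.2,0],[0.02,0.67,-0.14,0,-0.2,0],[0.02,0.6,-0.14,0,-0.2,0],[0,0,0,0,0,0]]]}}

```text
clock: 62.92
position: [0.59, 0.0427, 0.0807]
orientation: [-1.782, 0.001, 1.67]
contact_force: [0.1, 0.4, -1.0]
opening: 0.052
```

```bash
python3 -c "
from plan import *
from look import *
route2((box(.06,.034,.046),95.9,-12,3),(box(.06,.034,.0375),95.9,-12,1))
ps,ds=save('scene','s16.png')
cv2.imwrite('pics/s16c.png',cv2.resize(ps[100:250,150:310,::-1],None,fx=4,fy=4,interpolation=cv2.INTER_CUBIC))"
```

```text
now [0.59   0.0427 0.0807] [-1.0211e+02  4.0000e-02  9.5710e+01]
box [0.0596 0.0322]
x 3 [0.02, 0.378, 0.077, 0.036, -0.06, -0.028]
x 1 [0.0, 0.277, 0.059, 0.0, 0.0, 0.0]
```

View pics/s16c.png

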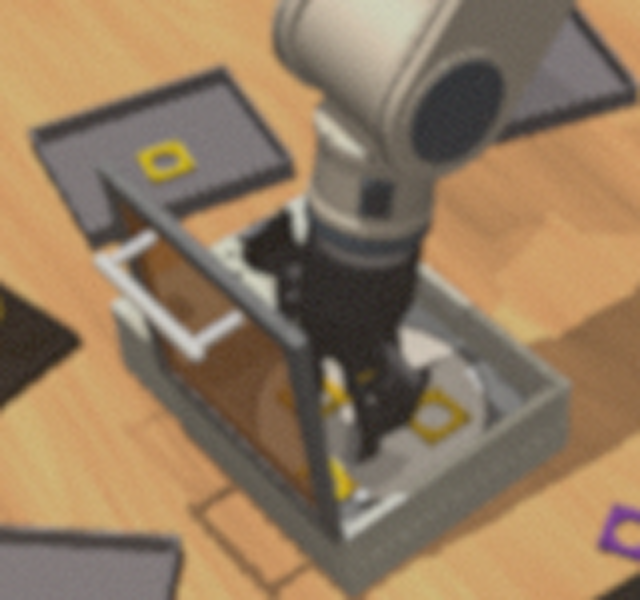

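The leaned gripper is clear of the lid, and the plate is still at the rear. Descending.

Call:
{"fn": "drive_tool", "kwargs": {"plan": [[[0.02,0.38,0.08,0,0,0],[0.02,0.38,0.08,0,0,0],[0.02,0.38,0.08,0,0,0],[0,0.2,0.04,0,0,0],[0,0,0,0,0,0]]]}}

```text
clock: 63.6
position: [0.5898, 0.0445, 0.0385]
orientation: [-1.783, 0.001, 1.67]
contact_force: [-0.0, 0.1, -0.7]
opening: 0.0517
```

```bash
python3 -c "
from plan import *
route2((box(.06,.034,.0375),95.9,-12,1))"
```

```text
now [0.5898 0.0445 0.0385] [-1.0217e+02  5.0000e-02  9.5690e+01]
box [0.0597 0.0341]
x 1 [-0.003, 0.035, -0.004, 0.167, -0.194, -0.088]
```

Call:
{"fn": "drive_tool", "kwargs": {"plan": [[[0,0.03,0,0,0,0],[0,0,0,0,0,0],[0,0,0,0,0,0],[0,0,0,0,0,0],[0,0,0,0,0,0]]], "claw": 30}}

```text
clock: 64.22
position: [0.59, 0.0444, 0.0392]
orientation: [-1.784, 0.001, 1.67]
contact_force: [-0.2, -1.1, -0.3]
opening: 0.0345
```

It reads 34.5 mm rather than the usual 37.5, so the bite may be shallow. I'll reopen and go lower.

Call:
{"fn": "drive_tool", "kwargs": {"plan": [[[0,0,0,0,0,0],[0,0,0,0,0,0],[0,0.11,0.02,0,0,0],[0,0,0,0,0,0]]], "claw": 50}}

```text
clock: 64.72
position: [0.5909, 0.0445, 0.0358]
orientation: [-1.785, 0.001, 1.67]
contact_force: [-0.2, 0.3, -0.8]
opening: 0.0499
```

Call:
{"fn": "drive_tool", "kwargs": {"plan": [[[0,0,0,0,0,0],[0,0,0,0,0,0],[0,0,0,0,0,0],[0,0,0,0,0,0]]], "claw": 30}}

```text
clock: 65.22
position: [0.591, 0.0445, 0.0365]
orientation: [-1.786, 0.001, 1.67]
contact_force: [0.2, 0.8, 0.3]
opening: 0.0368
```

Call:
{"fn": "drive_tool", "kwargs": {"plan": [[[0,-0.2,-0.04,0,0,0],[0,-0.3,-0.06,0,0,0],[0,-0.1,-0.02,0,0,0],[0,0,0,0,0,0]]]}}

```text
clock: 65.72
position: [0.5909, 0.0445, 0.0563]
orientation: [-1.786, 0.001, 1.67]
contact_force: [-0.3, 0.8, -0.1]
opening: 0.0364
```

```bash
python3 -c "
from plan import *
from look import *
route2((box(.015,.036,.055),95.9,-12,3),(box(.015,.036,.037),95.9,-12,2))
ps,ds=save('scene','s17.png')
cv2.imwrite('pics/s17c.png',cv2.resize(ps[100:250,150:310,::-1],None,fx=4,fy=4,interpolation=cv2.INTER_CUBIC))"
```

```text
now [0.5909 0.0445 0.0563] [-1.0233e+02  6.0000e-02  9.5700e+01]
box [0.0607 0.034 ]
x 3 [0.022, -0.093, 0.5, 0.11, -0.062, -0.034]
x 2 [0.0, 0.293, 0.062, 0.0, 0.0, 0.0]
```

View pics/s17c.png

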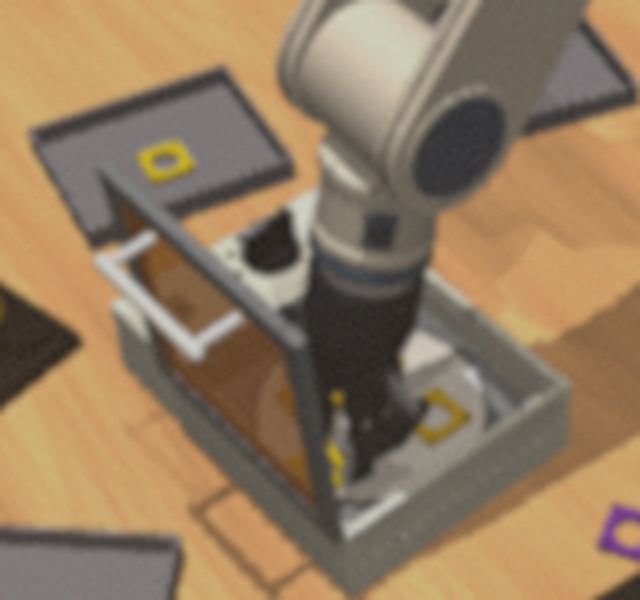

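Call:
{"fn": "drive_tool", "kwargs": {"plan": [[[0.02,-0.09,0.5,0,0,0],[0.02,-0.09,0.5,0,0,0],[0.02,-0.09,0.48,0,0,0],[0,0,0,0,0,0]]]}}

```text
clock: 66.28
position: [0.5404, 0.0415, 0.0536]
orientation: [-1.783, 0.001, 1.67]
contact_force: [-0.0, 0.9, -1.1]
opening: 0.0373
```

```bash
python3 -c "
from plan import *
route2((box(.015,.036,.038),95.9,-12,2))"
```

```text
now [0.5404 0.0415 0.0536] [-1.0214e+02  5.0000e-02  9.5690e+01]
box [0.0102 0.0361]
x 2 [-0.002, 0.272, -0.024, 0.07, -0.095, -0.045]
```

Call:
{"fn": "drive_tool", "kwargs": {"plan": [[[0,0.27,-0.02,0,0,0],[0,0.26,-0.02,0,0,0],[0,0,0,0,0,0]]]}}

```text
clock: 66.65
position: [0.5466, 0.042, 0.0374]
orientation: [-1.784, 0.001, 1.67]
contact_force: [0.3, -0.6, -0.2]
opening: 0.0369
```

Call:
{"fn": "drive_tool", "kwargs": {"plan": [[[0,0,0,0,0,0],[0,0,0,0,0,0],[0,0,0,0,0,0],[0,-0.3,-0.06,0,0,0],[0,-0.7,-0.14,0,0,0],[0,-0.9,0,0,0,0],[0,-0.9,0,0,0,0],[0,-0.9,0,3,0,0],[0,-0.9,0,3,0,0],[0,-0.9,0,3,0,0],[0,-0.9,0,3,0,0],[0,-0.6,0,0,0,0]]], "claw": 52}}

```text
clock: 68.15
position: [0.5181, 0.0394, 0.2571]
orientation: [-1.57, 0.001, 1.67]
contact_force: [0.6, -0.3, 0.2]
opening: 0.052
```

```bash
python3 -c "
from plan import *
route2(([.37,.2,.33],5.9,0))"
```

```text
now [0.5181 0.0394 0.2571] [-8.997e+01  8.000e-02  9.568e+01]
box [-0.0122  0.0363]
x 9 [0.203, -0.27, 0.874, 0.005, 9.975, -0.01]
```

Call:
{"fn": "drive_tool", "kwargs": {"plan": [[[0.2,-0.27,0.87,0,10,0],[0.2,-0.27,0.87,0,10,0],[0.2,-0.27,0.87,0,10,0],[0.2,-0.27,0.87,0,10,0],[0.2,-0.27,0.87,0,10,0],[0.2,-0.27,0.87,0,10,0],[0.2,-0.27,0.87,0,10,0],[0.2,-0.27,0.87,0,10,0],[0.2,-0.27,0.87,0,10,0],[0,0,0,0,0,0]]]}}

```text
clock: 69.4
position: [0.3687, 0.2043, 0.3401]
orientation: [-1.57, -0.013, 0.046]
contact_force: [0.0, 0.2, -0.4]
opening: 0.052
```

```bash
python3 -c "
from slots import *
from look import *
p,d=save('top','t18.png')
cv2.imwrite('pics/t18c.png',cv2.resize(p[100:250,150:350,::-1],None,fx=4,fy=4,interpolation=cv2.INTER_CUBIC))
hsv=cv2.cvtColor(p,cv2.COLOR_RGB2HSV)
m=((hsv[...,1]>90)&(hsv[...,2]>70)&(hsv[...,0]>24)&(hsv[...,0]<40)).astype(np.uint8)*255;m[:160]=0;m[225:]=0;m[:,:235]=0;m[:,300:]=0
for o in blobs('top',m,.041):
  q=np.array(o[:2])-O;c,s=np.cos(YB),np.sin(YB); print(np.round(o[:5],4),'box',np.round([c*q[0]+s*q[1],-s*q[0]+c*q[1]],4))
route2((box(.160,0,.37),5.9,0))
"
```

```text
[0.5011 0.0386 0.0381 0.0346 1.3863] box [-0.0292  0.0373]
[ 0.5107 -0.0335  0.035   0.0347  1.2445] box [-0.0271 -0.0354]
[0.5602 0.0431 0.0355 0.0348 1.4082] box [0.0301 0.0357]
[ 0.565  -0.0265  0.0355  0.0349  1.2392] box [ 0.0276 -0.034 ]
now [0.3683 0.2035 0.3396] [-90.01  -0.69   2.75]
box [-0.1443  0.2149]
x 11 [0.942, -0.086, -0.623, 0.002, -0.286, 0.062]
```

View pics/t18c.png

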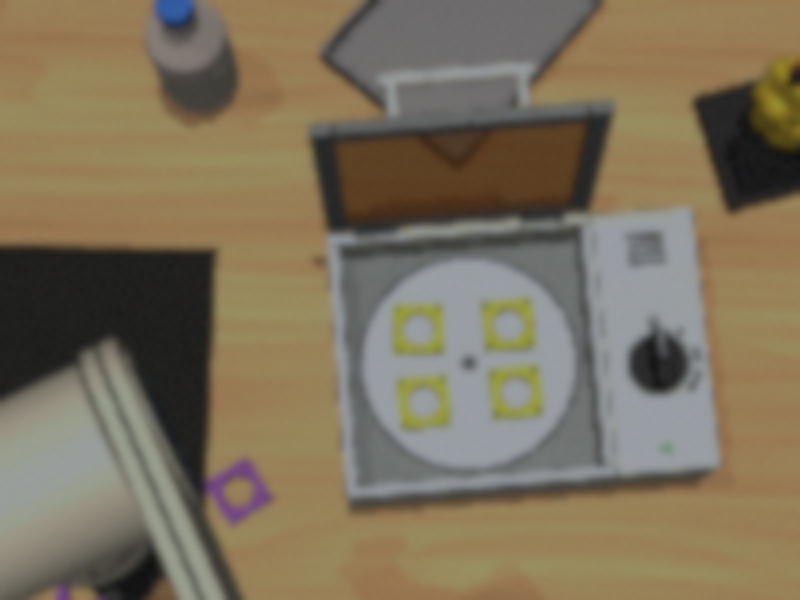

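All four plates lie side by side within the turntable disc, and the dial is at off. Now I'll regrip the handle and shut the lid.

Call:
{"fn": "drive_tool", "kwargs": {"plan": [[[0.94,-0.09,-0.62,0,-0.3,0.1],[0.94,-0.09,-0.62,0,-0.3,0.1],[0.94,-0.09,-0.62,0,-0.3,0.1],[0.94,-0.09,-0.62,0,-0.3,0.1],[0.94,-0.09,-0.62,0,-0.3,0.1],[0.94,-0.09,-0.62,0,-0.3,0.1],[0.94,-0.09,-0.62,0,-0.3,0.1],[0.94,-0.09,-0.62,0,-0.3,0.1],[0.94,-0.09,-0.62,0,-0.3,0.1],[0.8,-0.09,-0.5,0,-0.3,0.1],[0,0,0,0,0,0]]], "claw": 22}}

```text
clock: 70.82
position: [0.6625, 0.0253, 0.3643]
orientation: [-1.574, 0.016, 0.133]
contact_force: [-1.1, 0.4, -0.2]
opening: 0.0222
```

```bash
python3 -c "
from plan import *
route2(([.695,.020,.35],5.9,0,2),([.695,.02,.30],5.9,0,2))"
```

```text
now [0.6625 0.0253 0.3643] [-90.21   0.93   7.63]
box [0.13   0.0075]
x 2 [0.529, 0.233, -0.155, 0.112, 0.865, -0.463]
x 2 [0.0, 0.833, -0.0, 0.0, 0.0, 0.0]
```

Call:
{"fn": "drive_tool", "kwargs": {"plan": [[[0.53,0.23,-0.16,0,0.9,-0.4],[0.53,0.23,-0.16,0,0.9,-0.4],[0,0,0,0,0,0],[0,0,0,0,0,0]]]}}

```text
clock: 71.32
position: [0.695, 0.0187, 0.3481]
orientation: [-1.574, 0.004, 0.102]
contact_force: [0.5, 0.4, 0.4]
opening: 0.0218
```

```bash
python3 -c "
from plan import *
from look import *
route2(([.695,.020,.29],5.9,0,2),([.695,.02,.24],5.9,0,2))
p,d=save('scene','s19.png')
X=cloud('scene',d)
k=(X[...,0]>.64)&(X[...,0]<.74)&(abs(X[...,1]-.02)<.07)&(X[...,2]>.22)&(X[...,2]<.275)
print(k.sum(),np.round(np.nanpercentile(X[k],[5,50,95],axis=0),3))
cv2.imwrite('pics/s19c.png',cv2.resize(p[100:250,130:290,::-1],None,fx=4,fy=4,interpolation=cv2.INTER_CUBIC))"
```

```text
now [0.695  0.0187 0.3481] [-90.21   0.24   5.86]
box [ 0.1616 -0.0024]
x 2 [0.005, 0.969, 0.025, 0.104, -0.02, -0.118]
x 2 [0.0, 0.833, -0.0, 0.0, 0.0, 0.0]
554 [[ 0.65  -0.034  0.225]
 [ 0.662  0.024  0.257]
 [ 0.7    0.08   0.271]]
```

View pics/s19c.png

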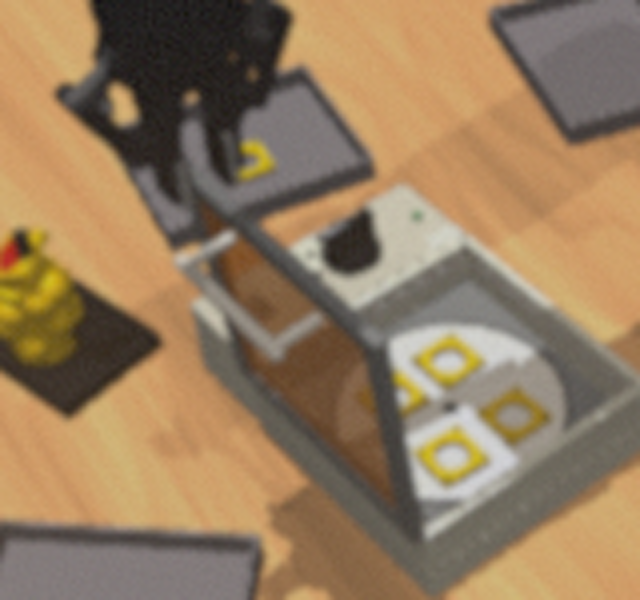

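The gripper is above the handle bar. Descending to where it was released.

Call:
{"fn": "drive_tool", "kwargs": {"plan": [[[0,0.9,0.03,0,0,0],[0,0.9,0.03,0,0,0],[0,0.3,0,0,0,0],[0,0,0,0,0,0]]]}}

```text
clock: 71.88
position: [0.6945, 0.0214, 0.2864]
orientation: [-1.575, 0.001, 0.104]
contact_force: [0.2, -0.2, 0.8]
opening: 0.0218
```

```bash
python3 -c "
from plan import *
route2(([.6945,.020,.241],5.9,0,3))"
```

```text
now [0.6945 0.0214 0.2864] [-9.022e+01  3.000e-02  5.980e+00]
box [0.1614 0.0003]
x 3 [-0.002, 0.504, -0.014, 0.075, 0.027, -0.011]
```

Call:
{"fn": "drive_tool", "kwargs": {"plan": [[[0,0.5,0,0,0,0],[0,0.5,0,0,0,0],[0,0.48,0,0,0,0],[0,0,0,0,0,0]]]}}

```text
clock: 72.38
position: [0.6953, 0.0213, 0.2408]
orientation: [-1.575, -0.002, 0.105]
contact_force: [-0.6, 0.6, -0.1]
opening: 0.0222
```

Call:
{"fn": "drive_tool", "kwargs": {"plan": [[[0,0,0,0,0,0],[0,0,0,0,0,0],[0,0,0,0,0,0],[0,0,0,0,0,0]]], "claw": 3}}

```text
clock: 72.88
position: [0.6955, 0.0212, 0.2411]
orientation: [-1.575, -0.002, 0.104]
contact_force: [0.1, -1.0, -2.4]
opening: 0.0075
```

```bash
python3 arc.py -4.5 12
```

```text
lid deg 94.0 r 194.4 by 0.0 yaw [-90.24  -0.13   5.99]
[-0.53, 0.03, 0.0] [-0.49, -0.1, 0.0] [-0.49, -0.06, 0.0] [-0.5, -0.02, 0.0] [-0.5, 0.02, 0.0] [-0.49, 0.06, 0.0] [-0.49, 0.1, 0.0] [-0.48, 0.14, 0.0] [-0.46, 0.17, 0.0] [-0.45, 0.21, 0.0] [-0.43, 0.24, 0.0] [-0.41, 0.28, 0.0]
```

Call:
{"fn": "drive_tool", "kwargs": {"plan": [[[-0.48,-0.13,0,0,0,0],[-0.49,-0.1,0,0,0,0],[-0.49,-0.06,0,0,0,0],[-0.5,-0.02,0,0,0,0],[-0.5,0.03,0,0,0,0],[0,0,0,0,0,0]]]}}

```text
clock: 73.62
position: [0.6183, 0.0131, 0.2518]
orientation: [-1.575, -0.009, 0.104]
contact_force: [-1.8, -0.9, -2.8]
opening: 0.0073
```

```bash
python3 arc.py -4.5 12
```

```text
lid deg 70.9 r 196.7 by -0.1 yaw [-90.27  -0.49   5.98]
[-0.47, 0.3, 0.0] [-0.49, 0.1, 0.0] [-0.48, 0.14, 0.0] [-0.46, 0.17, 0.0] [-0.45, 0.21, 0.0] [-0.43, 0.24, 0.0] [-0.41, 0.28, 0.0] [-0.39, 0.31, 0.0] [-0.36, 0.34, 0.0] [-0.33, 0.37, 0.0] [-0.3, 0.39, 0.0] [-0.27, 0.41, 0.0]
```

Call:
{"fn": "drive_tool", "kwargs": {"plan": [[[-0.47,0.2,0,0,0,0],[-0.48,0.18,0,0,0,0],[-0.47,0.18,0,0,0,0],[-0.46,0.2,0,0,0,0],[-0.45,0.22,0,0,0,0],[0,0,0,0,0,0]]]}}

```text
clock: 74.38
position: [0.5551, 0.0064, 0.2327]
orientation: [-1.576, -0.031, 0.104]
contact_force: [2.1, -0.8, -12.2]
opening: 0.0072
```

```bash
python3 arc.py -4.5 12;  python3 -c "
from look import *
save('scene','s20.png')"
```

```text
lid deg 51.4 r 194.7 by -0.3 yaw [-90.31  -1.76   5.98]
[-0.38, 0.37, 0.0] [-0.43, 0.25, 0.0] [-0.41, 0.28, 0.0] [-0.39, 0.31, 0.0] [-0.36, 0.34, 0.0] [-0.33, 0.37, 0.0] [-0.3, 0.39, 0.0] [-0.27, 0.41, 0.0] [-0.24, 0.43, 0.0] [-0.2, 0.45, 0.0] [-0.17, 0.47, 0.0] [-0.13, 0.48, 0.0]
```

View pics/s20.png

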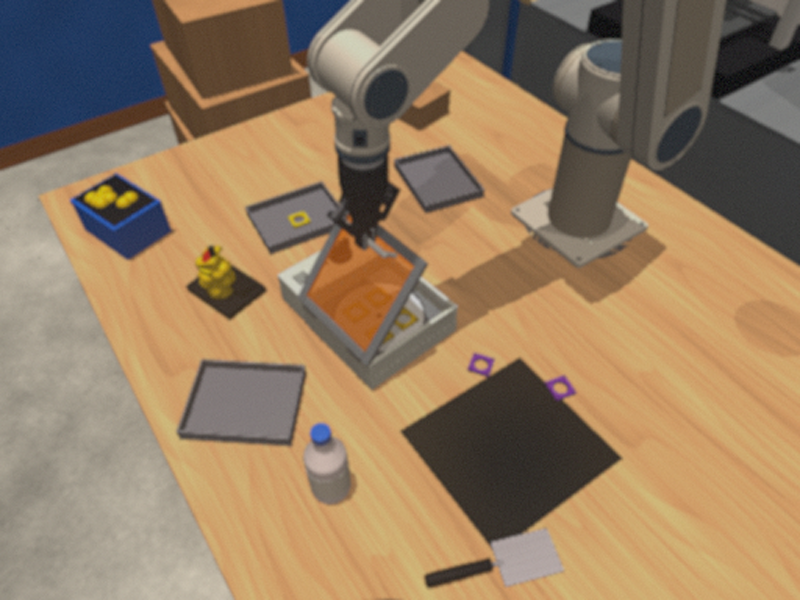

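The lid is coming down well (about 51°), with modest forces. Continuing.

Call:
{"fn": "drive_tool", "kwargs": {"plan": [[[-0.41,0.25,0,0,0,0.5],[-0.42,0.26,0,0,0,0.5],[-0.41,0.28,0,0,0,0.5],[-0.39,0.31,0,0,0,0],[-0.36,0.34,0,0,0,0],[0,0,0,0,0,0]]]}}

```text
clock: 75.18
position: [0.4992, 0.0005, 0.1913]
orientation: [-1.576, -0.011, 0.104]
contact_force: [1.2, -0.3, -4.6]
opening: 0.0077
```

```bash
python3 arc.py -4.5 9
```

```text
lid deg 30.7 r 193.3 by -0.4 yaw [-90.29  -0.61   5.96]
[-0.24, 0.46, 0.0] [-0.31, 0.39, 0.0] [-0.28, 0.41, 0.0] [-0.24, 0.43, 0.0] [-0.21, 0.45, 0.0] [-0.17, 0.46, 0.0] [-0.13, 0.48, 0.0] [-0.1, 0.49, 0.0] [-0.06, 0.49, 0.0]
```

Call:
{"fn": "drive_tool", "kwargs": {"plan": [[[-0.3,0.41,0,0,0,0],[-0.29,0.4,0,0,0,0],[-0.27,0.41,0,0,0,0],[-0.24,0.43,0,0,0,0],[0,0,0,0,0,0]]]}}

```text
clock: 75.8
position: [0.4655, -0.003, 0.1402]
orientation: [-1.575, -0.009, 0.104]
contact_force: [2.9, 1.3, -5.0]
opening: 0.0077
```

```bash
python3 arc.py -4 5
```

```text
lid deg 12.3 r 191.4 by -0.5 yaw [-90.26  -0.49   5.95]
[-0.12, 0.43, 0.0] [-0.15, 0.41, 0.0] [-0.13, 0.42, 0.0] [-0.1, 0.43, 0.0] [-0.07, 0.44, 0.0]
```

Call:
{"fn": "drive_tool", "kwargs": {"plan": [[[-0.14,0.42,0,0,0,0],[-0.14,0.42,0,0,0,0],[-0.1,0.3,0,0,0,0],[0,0,0,0,0,0]]]}}

```text
clock: 76.3
position: [0.4529, -0.0044, 0.1043]
orientation: [-1.575, -0.005, 0.104]
contact_force: [-0.1, -0.4, 4.1]
opening: 0.0076
```

```bash
python3 arc.py -1 3
```

```text
lid deg 0.9 r 190.8 by -0.5 yaw [-90.24  -0.3    5.96]
[0.02, 0.12, 0.0] [-0.03, 0.11, 0.0] [-0.02, 0.11, 0.0]
```

Call:
{"fn": "drive_tool", "kwargs": {"plan": [[[0,0.12,0,0,0,0],[0,0.12,0,0,0,0],[0,0,0,0,0,0]]]}}

```text
clock: 76.68
position: [0.4529, -0.0044, 0.1048]
orientation: [-1.575, -0.005, 0.104]
contact_force: [2.2, 1.5, -6.3]
opening: 0.0075
```

Call:
{"fn": "drive_tool", "kwargs": {"plan": [[[0,0.2,0,0,0,0],[0,0.3,0,0,0,0],[0,0.3,0,0,0,0]]]}}

```text
clock: 77.05
position: [0.4531, -0.0052, 0.0926]
orientation: [-1.577, -0.005, 0.105]
contact_force: [-32.0, 0.4, 125.3]
opening: 0.0074
```

Call:
{"fn": "drive_tool", "kwargs": {"plan": [[[0,0,0,0,0,0],[0,0,0,0,0,0],[0,0,0,0,0,0],[0,-0.4,0,0,0,0],[0,-0.8,0,0,0,0],[0,-0.8,0,0,0,0],[0,0,0,0,0,0]]], "claw": 30}}

```text
clock: 77.92
position: [0.4516, -0.0052, 0.1543]
orientation: [-1.577, -0.001, 0.106]
contact_force: [0.3, -0.3, -0.5]
opening: 0.0303
```

```bash
python3 -c "
from look import *
from plan import *
p,d=save('scene','s21.png'); X=cloud('scene',d); z0=np.load('pics/s0.png.npz'); X0=cloud('scene',z0['d'])
for nm,Y in(('start',X0),('now',X)):
  q=Y[...,:2]-O;c,s=np.cos(YB),np.sin(YB);bx=c*q[...,0]+s*q[...,1];by=-s*q[...,0]+c*q[...,1]
  for lab,k in(('left frame',(abs(by-.095)<.006)),('front left',(abs(bx+.09)<.01)&(by>.06)&(by<.1)),('handle',(abs(bx+.081)<.012)&(abs(by-.0)<.06)&(Y[...,2]>.1)&(Y[...,2]<.135)),('front-L',(abs(by-.095)<.006)&(bx<-.04)&(bx>-.1)),('rear-L',(abs(by-.095)<.006)&(bx>.04)&(bx<.1))):
    k=k&(abs(bx)<.12)&(Y[...,2]>.06)&(Y[...,2]<.14); print(nm,lab,k.sum(),np.round(np.nanmedian(Y[k][:,2]),4) if k.any() else None)
  k=(abs(bx+.081)<.03)&(abs(by)<.06)&(Y[...,2]>.105)&(Y[...,2]<.14)
  print(np.round(np.nanmedian(Y[k],0),4))
cv2.imwrite('pics/s21c.png',cv2.resize(p[100:250,150:310,::-1],None,fx=4,fy=4,interpolation=cv2.INTER_CUBIC))
"
```

```text
start left frame 309 0.084
start front left 71 0.084
start handle 130 0.1224
start front-L 75 0.0839
start rear-L 91 0.0844
[ 0.4549 -0.0023  0.1225]
now left frame 299 0.0841
now front left 73 0.0832
now handle 117 0.1223
now front-L 74 0.0839
now rear-L 88 0.0842
[0.455  0.0029 0.1226]
```

View pics/s21c.png

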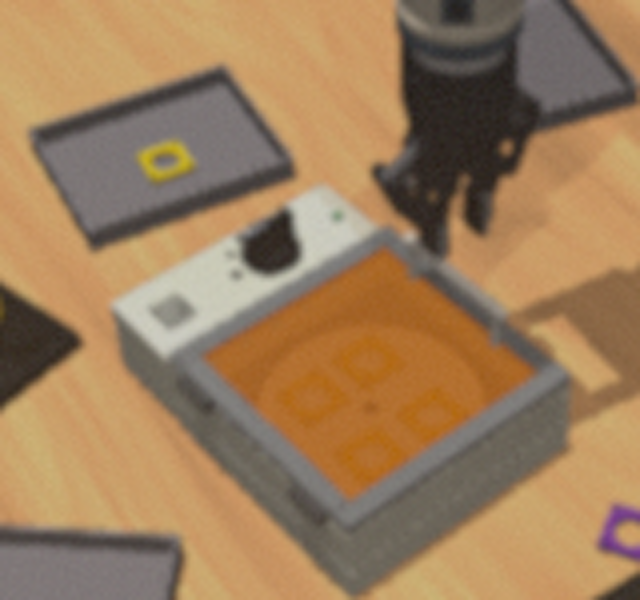

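The lid is shut: frame and handle depths match the start picture, and the four plates show through the window. However, my last downward push was too strong. It read 125 N at the wrist, over the 120 N limit, and it can't be undone. I'll be gentler and go on with the dial.

```bash
python3 -c "
from plan import *
route2(([.528,-.1415,.18],95.9,0),([.528,-.1415,.13],95.9,0))"
```

```text
now [ 0.4509 -0.0052  0.1534] [-9.032e+01  5.000e-02  6.060e+00]
box [-0.0836 -0.0011]
x 9 [-0.183, -0.097, -0.617, 0.024, -9.982, -0.032]
x 2 [-0.0, 0.833, -0.0, 0.0, 0.0, 0.0]
```

Call:
{"fn": "drive_tool", "kwargs": {"plan": [[[0,-0.8,0,0,0,0],[-0.18,-0.02,-0.62,0,-10,0],[-0.18,-0.02,-0.62,0,-10,0],[-0.18,-0.02,-0.62,0,-10,0],[-0.18,-0.02,-0.62,0,-10,0],[-0.18,-0.02,-0.62,0,-10,0],[-0.18,-0.02,-0.62,0,-10,0],[-0.18,-0.02,-0.62,0,-10,0],[-0.18,-0.02,-0.62,0,-10,0],[-0.18,-0.02,-0.62,0,-9.5,0],[0,0,0,0,0,0],[0,0,0,0,0,0]]], "claw": 40}}

```text
clock: 79.47
position: [0.5251, -0.1411, 0.1706]
orientation: [-1.548, -0.002, 1.715]
contact_force: [-0.1, 0.0, -0.8]
opening: 0.0401
```

```bash
python3 -c "
from plan import *
route2(([.528,-.1415,.13],95.9,0,2))"
```

```text
now [ 0.5251 -0.1411  0.1706] [-88.67  -0.14  98.25]
box [-0.0238 -0.1439]
x 2 [-0.015, 0.676, -0.059, -0.666, 1.174, 0.056]
```

Call:
{"fn": "drive_tool", "kwargs": {"plan": [[[-0.02,0.67,-0.06,-0.7,1.2,0],[-0.02,0.67,-0.06,-0.7,1.2,0],[0,0,0,0,0,0]]]}}

```text
clock: 79.85
position: [0.5253, -0.1406, 0.1289]
orientation: [-1.57, -0.003, 1.665]
contact_force: [-0.6, 0.1, 0.1]
opening: 0.0399
```

```bash
python3 -c "
from plan import *
route2(([.528,-.1412,.089],95.9,0,2))"
```

```text
now [ 0.5253 -0.1406  0.1289] [-89.95  -0.17  95.38]
box [-0.0236 -0.1434]
x 2 [-0.016, 0.665, -0.044, -0.024, -0.258, 0.084]
```

Call:
{"fn": "drive_tool", "kwargs": {"plan": [[[-0.02,0.6,-0.05,0,-0.3,0],[-0.02,0.6,-0.05,0,-0.3,0],[0,0.12,0,0,0,0],[0,0,0,0,0,0]]]}}

```text
clock: 80.35
position: [0.5286, -0.1412, 0.0875]
orientation: [-1.57, -0.003, 1.675]
contact_force: [0.2, -0.4, 0.5]
opening: 0.0401
```

Call:
{"fn": "drive_tool", "kwargs": {"plan": [[[0,0,0,0,0,0],[0,0,0,0,0,0],[0,0,0,0,0,0],[0,0,0,0,0,0]]], "claw": 5}}

```text
clock: 80.85
position: [0.529, -0.1418, 0.0882]
orientation: [-1.571, -0.002, 1.675]
contact_force: [0.4, -1.5, -3.8]
opening: 0.0097
```

Gripped. Turning 80° clockwise to two dots.

Call:
{"fn": "drive_tool", "kwargs": {"plan": [[[0,0,0,0,8,0],[0,0,0,0,8,0],[0,0,0,0,8,0],[0,0,0,0,8,0],[0,0,0,0,8,0],[0,0,0,0,8,0],[0,0,0,0,8,0],[0,0,0,0,8,0],[0,0,0,0,8,0],[0,0,0,0,0,0],[0,0,0,0,0,0]]]}}

```text
clock: 82.22
position: [0.5288, -0.1422, 0.0882]
orientation: [-1.57, -0.001, 0.382]
contact_force: [0.0, -0.5, -3.2]
opening: 0.01
```

Call:
{"fn": "drive_tool", "kwargs": {"plan": [[[0,0,0,0,6,0],[0,0,0,0,0,0],[0,0,0,0,0,0]]]}}

```text
clock: 82.6
position: [0.5288, -0.1423, 0.0882]
orientation: [-1.57, -0.001, 0.283]
contact_force: [-0.2, -1.1, -3.4]
opening: 0.0094
```

Call:
{"fn": "drive_tool", "kwargs": {"plan": [[[0,0,0,0,0,0],[0,0,0,0,0,0],[0,0,0,0,0,0],[0,-0.6,0,0,0,0],[0,-0.9,0,0,0,0],[0,-0.9,0,0,0,0],[0,-0.9,0,0,0,0],[0,-0.9,0,0,0,0],[0,-0.9,0,0,0,0]]], "claw": 40}}

```text
clock: 83.72
position: [0.5285, -0.1419, 0.2513]
orientation: [-1.571, -0.002, 0.287]
contact_force: [0.4, -0.7, -0.8]
opening: 0.0397
```

```bash
python3 -c "
from plan import *
route2(([.38,.15,.3],15,0,2))"
```

```text
now [ 0.5285 -0.1419  0.2513] [-90.    -0.14  16.43]
box [-0.0205 -0.1451]
x 12 [-0.176, -0.136, 0.893, -0.0, 0.119, 0.012]
```

Call:
{"fn": "drive_tool", "kwargs": {"plan": [[[-0.18,-0.14,0.89,0,0,0],[-0.18,-0.14,0.89,0,0,0],[-0.18,-0.14,0.89,0,0,0],[-0.18,-0.14,0.89,0,0,0],[-0.18,-0.14,0.89,0,0,0],[-0.18,-0.14,0.89,0,0,0],[-0.18,-0.14,0.89,0,0,0],[-0.18,-0.14,0.89,0,0,0],[-0.18,-0.14,0.89,0,0,0],[-0.18,-0.14,0.89,0,0,0],[-0.18,-0.14,0.89,0,0,0],[0,0,0,0,0,0]]]}}

```text
clock: 85.22
position: [0.3664, 0.1385, 0.298]
orientation: [-1.568, 0.004, 0.291]
contact_force: [-0.1, 0.0, -0.5]
opening: 0.0401
```

```bash
python3 -c "
from look import *
p,d=save('top','t22.png'); ps,ds=save('scene','s22.png')
for n,D in(('top',d),('scene',ds)):
  X=cloud(n,D); k=(X[...,2]>.098)&(X[...,2]<.118)&(abs(X[...,0]-.529)<.035)&(abs(X[...,1]+.14)<.035)
  print(n,k.sum(),cv2.minAreaRect(X[k][:,:2].astype(np.float32)))
for nm,a,b in(('scene','s0.png','s22.png'),('top','t0.png','t22.png')):
  for o in yellow(nm,p if nm=='top' else ps)[:7]: print(nm,np.round(o[:5],4))
cv2.imwrite('pics/t22c.png',np.hstack([cv2.resize(p[100:260,210:400,::-1],None,fx=3,fy=3,interpolation=cv2.INTER_CUBIC)[:480,:],]))
"
```

```text
top 60 ((0.5278385877609253, -0.13994468748569489), (0.010728046298027039, 0.042692460119724274), 15.612674713134766)
scene 64 ((0.5299054980278015, -0.13880223035812378), (0.013867281377315521, 0.044957444071769714), 12.099238395690918)
scene [ 7.37000e-01 -3.13500e-01  1.50100e-01  6.97000e-02  8.01761e+01]
scene [ 5.12900e-01 -3.58000e-01  4.30000e-02  4.11000e-02  8.30008e+01]
scene [ 0.838  -0.6792  0.0747  0.1226 36.3416]
top [ 5.13700e-01 -3.56800e-01  3.54000e-02  3.65000e-02  8.86916e+01]
top [ 0.7753 -0.2689  0.0612  0.0732 46.2701]
top [ 0.8548 -0.5656  0.0468  0.0309 23.2   ]
top [ 0.8999 -0.6066  0.0582  0.06    7.1899]
```

View pics/t22c.png

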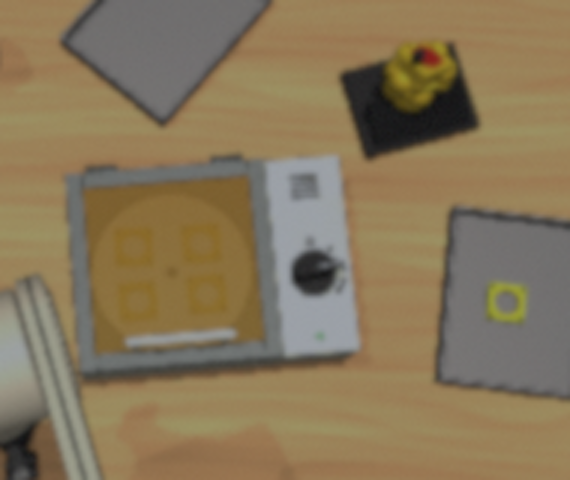

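View pics/s22.png

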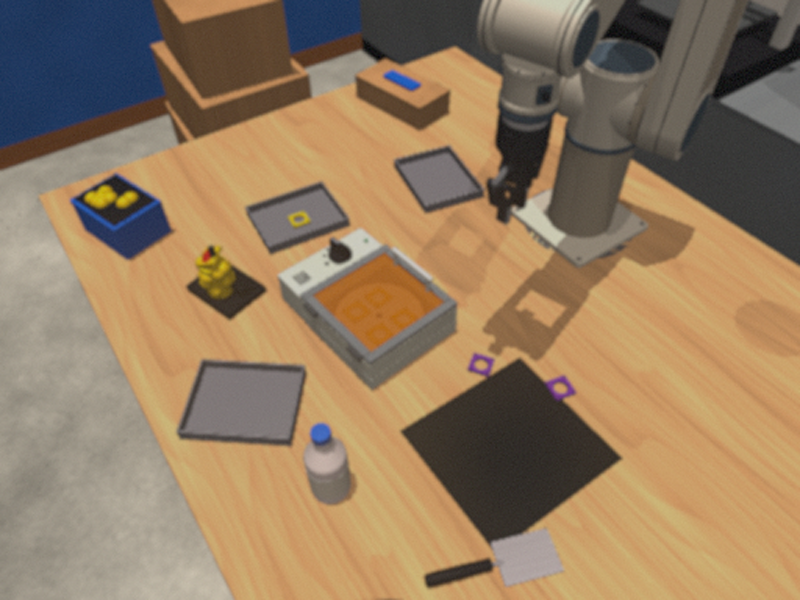

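The dial bar is at 15.6° off the world y axis, which is 80° clockwise of off, so two dots. The lid is shut with four plates visible on the turntable, the finished plate is in the right tray, and the bystanders are where they were. Handing in.

```bash
python3 -c "
from cell import workorder
print(workorder.job_done())"
```

```text
the job is handed in; nothing more can be done
None
```

The changeover is finished and handed in at about 85 s, but one force limit was probably broken. While pressing the lid shut I pushed too hard. The reading after that push was about 125 N down (roughly 129 N in all), over the 120 N wrist limit, and this may count as a failure.

**What I did:**
- I turned the dial to off and opened the lid.
- I laid the single finished plate in the rightmost grey tray and all four fresh plates on the turntable.
- I then shut the lid and set the dial to two dots.
- During the work one placed plate was knocked against the chamber's rear wall. I gripped it again and put it back.

**Last checks:**
- **Turntable:** just before the lid was shut, all four plates lay flat and side by side at about ±30, ±36 mm from the centre, wholly on the disc. They still show the same way through the shut lid.
- **Lid:** the frame and handle heights match the starting picture to within about 1 mm, so it is shut.
- **Dial:** the top camera's depth puts the bar 80° clockwise of off, which is two dots (1.396 rad). The scene camera reads about 3° different, within its error. The dial pointed at off in the pictures taken before opening, while open and just after shutting.
- **Tray:** the finished plate lies at about (0.513, -0.357), flat and well inside.
- **Bystanders:** the bottle, scraper, trophy, purple plates and other trays look unmoved, and the arm touches nothing.

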